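Charge the tilting tumbler and hold its index plunger out

TASK

Scoop at least three of the porcelain balls out of the tray into the tumbler's drum with the hand scoop (the fingers do not touch the balls), then set the scoop down level on the table or in the tray. Then pull the tumbler's sprung index plunger fully up by its knob, so that the pin leaves its notch and the drum swings down to its running position, and finish still holding the plunger up there. Leave the other things on the tables where they are.

Things in the scene. Friction and masses are not known exactly. Their poses are not given: they have to be found in the camera images.
- tumbler: Tilting bench tumbler, bolted down: grey base plate 170 x 226 mm, top 16 mm high, two aluminium uprights that carry the drum, and on its -y side a taller aluminium tower (170 mm high) with the plunger. Origin: on the table, under the drum's pivot axis. Axes: z up; the pivot axis runs along y, 105 mm up; -x is the front, to which the drum's mouth swings down. The base reaches from y = -140 to +85 mm.
- drum_mouth (a point): Centre of the drum's open mouth, at the rim's height (165 mm over the table while the drum stands in the loading position). The drum is a steel cup, 104 mm wide inside and 120 mm over the rolled rim, 105 mm deep inside. z is the drum's axis, out of the mouth.
- drum_inside (a point): Middle of the space inside the drum, on its axis, 55 mm below the mouth. A ball is in the drum if its centre is within 60 mm of this point.
- drum (a joint): Tilt of the drum about its pivot, rad: 0 to 0.05 is the loading position (mouth up, locked by the plunger's pin in the notch of the dark index disc), 0.9 the running position (mouth tipped forward to the tumbler's -x, against its stop). Once the pin is out (about 11 mm) the drum swings over by its own weight in one to two seconds and the balls stay in it.
- plunger (a joint): Lift of the sprung index plunger, m: 0 seated in the notch, 0.014 fully up against its stop. Spring and weight pull it down with 5 N when seated, growing to 9 N fully up; it snaps back when let go.
- plunger_knob (a point): Middle of the plunger's round black knob: upright cylinder, 28 mm in diameter, gripping part 18 mm high (from 8 mm below this point to 10 mm above it), top 14 mm above this point; moves up with the plunger. Seated, it is 198 mm over the table. The steel housing below ends 22 mm below this point when seated. Pull straight up.
- tray_floor (a point): Middle of the floor (upper side, 3 mm over the table) of the fixed grey plastic ball tray. Inside 150 mm long (x, +-75 mm) and 84 mm wide (y, +-42 mm); walls 3 mm thick, rim 28 mm over the table. Its +x end narrows at 45 degrees from full width at x = 49 mm to 32 mm at the end wall, to suit the scoop. The balls lie in the +x half; the -x half, nearest the robot, starts empty.
- ball0_center (a point): Centre of one of the five loose white porcelain balls, 20 mm in diameter, 12 g, smooth and free to roll.
- ball1_center (a point): Centre of one of the five loose white porcelain balls, 20 mm in diameter, 12 g, smooth and free to roll.
- ball2_center (a point): Centre of one of the five loose white porcelain balls, 20 mm in diameter, 12 g, smooth and free to roll.
- ball3_center (a point): Centre of one of the five loose white porcelain balls, 20 mm in diameter, 12 g, smooth and free to roll.
- ball4_center (a point): Centre of one of the five loose white porcelain balls, 20 mm in diameter, 12 g, smooth and free to roll.
- scoop_bowl (a point): The loose aluminium hand scoop, about 0.12 kg: this point is the middle of the underside of its flat bowl. x points to the nose, z up out of the bowl. The bowl is open in front; its floor is 2 mm thick, 68 mm wide (63 mm inside) and reaches from x = -37 to +35 mm (the nose, which narrows from full width at x = 17 mm to 28 mm at its tip); side and back walls are 28 mm high, the side walls slope down to the floor between x = -8 and +18 mm.
- scoop_grip (a point): Middle of the scoop's straight black handle, the place to hold it: a bar 16 mm wide (across the scoop's y), 15 mm thick and 86 mm long, rising backwards at 40 degrees. This point is 80 mm behind the bowl's point (-x) and 59 mm above it. Same axes as the bowl.
- jar: Bystander: small round jar with a black lid, 58 mm wide, 69 mm high; origin at its underside.
- tape_roll: Bystander: roll of masking tape lying flat, 89 mm wide, 19 mm high; origin at its underside.
- wax_block: Bystander: block of carving wax, 36 x 50 x 22 mm; origin at its underside.
- ear_cast: Bystander: cast of an ear lying on its back, 69 x 35 x 17 mm; origin at its underside.

How it is judged (in metres and radians):
On the way, in this order (a step that is already met when the one before it is completed fails the run):
1. at least three balls are in the drum while it is still locked in the loading position ((distance between each of ball0_center, ball1_center, ball2_center and drum_inside below 0.06 m or distance between each of ball0_center, ball1_center, ball3_center and drum_inside below 0.06 m or distance between each of ball0_center, ball1_center, ball4_center and drum_inside below 0.06 m or distance between each of ball0_center, ball2_center, ball3_center and drum_inside below 0.06 m or distance between each of ball0_center, ball2_center, ball4_center and drum_inside below 0.06 m or distance between each of ball0_center, ball3_center, ball4_center and drum_inside below 0.06 m or distance between each of ball1_center, ball2_center, ball3_center and drum_inside below 0.06 m or distance between each of ball1_center, ball2_center, ball4_center and drum_inside below 0.06 m or distance between each of ball1_center, ball3_center, ball4_center and drum_inside below 0.06 m or distance between each of ball2_center, ball3_center, ball4_center and drum_inside below 0.06 m) and value of joint plunger below 0.003 m and value of joint drum below 0.12 rad), for 0.2 s.
2. the scoop is set down level on the table or in the tray and let go, the drum still locked (all of step 1 and height (world z) of scoop_bowl below 0.008 m and angle between scoop_bowl's own z axis and vertical below 0.12 rad and contact force between the fingers and scoop below 0.2 N), for 0.2 s.
At the end, for the whole second after the job is handed in: Fingers hold the plunger at least 11.5 mm up; the drum rests untouched past 0.8 rad with at least three balls in it (within 60 mm of its inside point); the scoop stands released and level (within 0.12 rad) on the table or the tray floor ((distance between each of ball0_center, ball1_center, ball2_center and drum_inside below 0.06 m or distance between each of ball0_center, ball1_center, ball3_center and drum_inside below 0.06 m or distance between each of ball0_center, ball1_center, ball4_center and drum_inside below 0.06 m or distance between each of ball0_center, ball2_center, ball3_center and drum_inside below 0.06 m or distance between each of ball0_center, ball2_center, ball4_center and drum_inside below 0.06 m or distance between each of ball0_center, ball3_center, ball4_center and drum_inside below 0.06 m or distance between each of ball1_center, ball2_center, ball3_center and drum_inside below 0.06 m or distance between each of ball1_center, ball2_center, ball4_center and drum_inside below 0.06 m or distance between each of ball1_center, ball3_center, ball4_center and drum_inside below 0.06 m or distance between each of ball2_center, ball3_center, ball4_center and drum_inside below 0.06 m) and height (world z) of scoop_bowl below 0.008 m and angle between scoop_bowl's own z axis and vertical below 0.12 rad and contact force between the fingers and scoop below 0.2 N and value of joint plunger above 0.0115 m and contact force between the fingers and plunger above 2 N and contact force between each of the arm, the fingers and drum below 0.5 N and value of joint drum above 0.8 rad and velocity of joint drum below 0.1 rad/s); the arm keeps its last pose, push and grip.
It fails at once if the fingers push or grip a ball (contact force between the fingers and ball0 above 1 N or contact force between the fingers and ball1 above 1 N or contact force between the fingers and ball2 above 1 N or contact force between the fingers and ball3 above 1 N or contact force between the fingers and ball4 above 1 N).
It fails at once if a bystander (jar, tape roll, wax block, ear cast) is moved by more than 30 mm (distance of any of jar, tape_roll, wax_block, ear_cast from where it was at the start of the episode above 0.03 m).
It also fails if it takes over 64 s, if anything falls off the work surface, if the arm or the gripper's body presses on something with over 40 N, if the wrist force passes 120 N, or if a joint passes its speed limit or range.

ROBOT

A 6-joint arm with a two-finger parallel gripper is mounted at the origin on a cart in front of the work surface, level with it; the furniture and walls round the work are solid. World frame = base frame: x ahead of the robot, y to its left, z up, the work surface at z = 0. Lengths are in mm, angles in rad, forces in N, time in s.
With the tool pointing down it reaches from about 400 to 925 mm from the base axis. Payload 12.5 kg.
Tool frame: the origin (TCP) lies at the very end of the fingers, on their centre line; the grasp point (between the pads) lies 19 mm behind it; z points along the fingers, y is the direction in which the jaws open and shut (so a half turn about z gives the same grasp; the last joint's range is limited). The gripper opens to 95 mm and grips with 3 to 60 N. Pads are 20 mm wide; open, the fingers measure 119 mm over their backs; the gripper's body (75 mm by 180 mm) begins 59 mm behind the grasp point.
Start: joints at [1.098, 0.491, 1.559, -0, 1.092, -0.106], TCP at [224.128, 583.449, 214.661] pointing down, gripper open.
Joint ranges: [-3.1, 3.1], [-0.84, 2.19], [0.05, 2.79], [-1.13, 4.28], [0.06, 2.93], [-2.69, 2.69]. Speed limits (rad/s): [2.22, 2.22, 2.79, 3.14, 3.14, 3.14].

INTERFACE

Orientations are given as [roll, pitch, yaw] about the fixed x, y, z axes, in that order (R = Rz(yaw) Ry(pitch) Rx(roll)).
In Python, from cell import env, read_camera, get_calibration gives the robot as it stands.
- The arm moves only by the tool arm_command, never from a script. Its argument "targets" is a list of rows, each a list of 3 entries, a list of its own where there are three numbers: the turn, a rotation vector about the tool's x, y, z in rad, then the shift along the tool's x, y, z in m, then the closure in counts, from 0 (fully open) to 255 (shut). In form: [[[rx, ry, rz], [tx, ty, tz], fingers], ...]. A call has 1 to 8 rows; each row is the pose to reach, as a shift and turn from the pose commanded when the call began, along the tool's axes at that moment; what a row does not reach only later rows make up. A row lasts 1/10 s, in which the tool goes at most 50 mm and 8.59 degrees, less where a joint would pass 70% of its speed; a pose out of reach is approached as far as the arm can. A call with a gripper value outside its range is refused whole. The fingers move at their own pace and stop on an object; the grip force is fixed at half the most. Time passes only in rows, so rows that repeat a pose let the fingers close. It gives the time, the measured TCP pose, the force and the opening at its end, in the units of the state.
- env.state(): the state, without advancing time (a new reading comes with each control period).
- read_camera(name): name is "side" or "top" or "wrist"; returns (picture, depth): 384x512x3 uint8, blue, green, red; 384x512 float32, mm along the optical axis (not along the pixel's ray), 0 where there is no reading.
- get_calibration(name): a dict with "vfov" (degrees; the focal length in pixels is half the picture's height over the tangent of half this angle, whatever the lens; pixels are square), "cx", "cy" (the principal point, pixels), "world_from_camera" (4x4, takes a point from camera to world coordinates). Camera axes: x right, y down, z forward; pixel columns grow to the right and rows downward; lengths in mm; the calibration is good to about 2 mm. A picture is of the moment at which its call begins: read the wrist's pose just before it. get_calibration takes no time and is no camera call; for the wrist camera it gives the pose at the moment of the call.
- env.job_done(): hands the job in, once; it reports no verdict.
The state is a dict: "t": time; "joints": joint angles; "qvel": joint speeds; "tau": joint torques, N m; "eef_pos": TCP position; "tcp_rot": TCP orientation; "ft_force": force on the tool from outside, world axes, zero at the start; "moment": the same for the moment, N m; "opening": opening from 0.0 (shut) to 1.0 (fully open).
Only numpy, scipy, OpenCV 4.12 (cv2) and the standard library are available. Lean on these libraries where they do the work, as an engineer would, in place of code of your own. Each camera call takes 0.05 s, during which the arm holds its last target.

## Working session

There is one attempt and no reset: what is moved stays moved. The work goes in short steps, Python scripts to look and compute and a tool call to move; the robot and the scene stay as the last step left them, time stands still between calls to the robot, and variables do not carry over. Pictures are saved under pics/ and viewed, and the job is handed in when it is done.

Besides the shell and the picture viewer there is one more tool, called as name([rows], argument=value, ...), one row to a line, values as JSON. arm_command: Moves the arm, as the interface text tells. Its arguments: {"type":"object","properties":{"targets":{"type":"array"}},"required":["targets"]}

```bash
ls; mkdir -p pics; python3 - <<'E'
from cell import env, read_camera, get_calibration
import cv2,numpy as np
print(env.state())
for n in ["side","top","wrist"]:
    c=get_calibration(n); print(n,c)
    p,d=read_camera(n); cv2.imwrite(f"pics/{n}0.png",p); np.save(f"/tmp/{n}0.npy",d)
E
```

```text
pics
{'t': 0.0, 'joints': array([ 1.09838483e+00,  4.91584833e-01,  1.55947743e+00, -3.49756133e-05,
        1.09166884e+00, -1.05597686e-01]), 'qvel': array([ 0.00156416, -0.00033141, -0.00265446,  0.00029573, -0.00093775,
        0.00360009]), 'tau': array([ 1.43709497e-05, -6.12646794e+01, -2.58168536e+01,  6.93400414e-02,
        4.82434581e-02, -7.61114802e-05]), 'eef_pos': array([224.02286157, 583.203514  , 214.03640504]), 'tcp_rot': array([-3.14045728e+00, -8.91482919e-05,  2.77479494e+00]), 'ft_force': array([-0.01649677,  0.97014475,  0.70836269]), 'moment': array([ 0.00456904, -0.00284271,  0.01240812]), 'opening': 1.0046092937710078}
side {'vfov': 43.275305960166776, 'cx': 256.5387889636366, 'cy': 194.0418425591371, 'world_from_camera': array([[ 9.50107112e-01, -9.49380232e-02,  2.97124970e-01,
         1.92560649e+02],
       [-3.10761314e-01, -3.70262473e-01,  8.75404539e-01,
        -1.31391363e+03],
       [ 2.69050497e-02, -9.24063024e-01, -3.81292074e-01,
         6.74180349e+02],
       [ 0.00000000e+00,  0.00000000e+00,  0.00000000e+00,
         1.00000000e+00]])}

[... 191 characters left out ...]
    [-9.99755023e-01, -1.64126632e-02, -1.48498464e-02,
        -7.55012057e+01],
       [ 1.61551636e-02, -8.24921980e-02, -9.96460761e-01,
         1.35666704e+03],
       [ 0.00000000e+00,  0.00000000e+00,  0.00000000e+00,
         1.00000000e+00]])}
wrist {'vfov': 61.7385792208195, 'cx': 260.01451499969255, 'cy': 190.9450785479787, 'world_from_camera': array([[ 3.58295397e-01,  8.96333842e-01,  2.61170543e-01,
         1.50246438e+02],
       [ 9.33608250e-01, -3.43926977e-01, -1.00448349e-01,
         6.11946581e+02],
       [-2.11659175e-04,  2.79821154e-01, -9.60052122e-01,
         3.85468141e+02],
       [ 0.00000000e+00,  0.00000000e+00,  0.00000000e+00,
         1.00000000e+00]])}
```

View pics/top0.png

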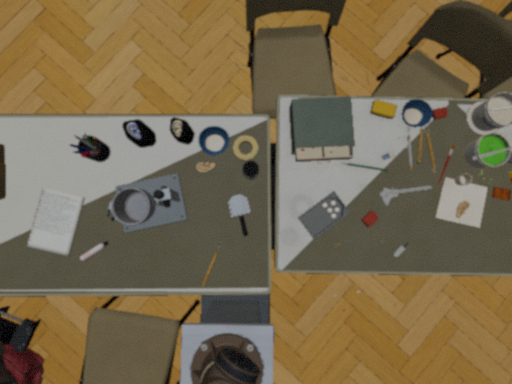

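View pics/side0.png

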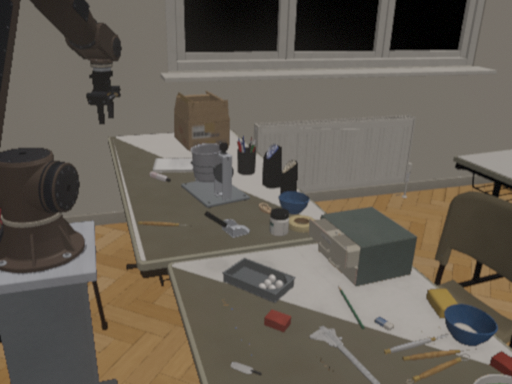

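View pics/wrist0.png

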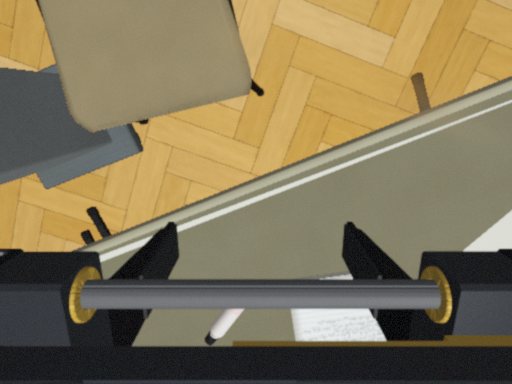

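```bash
cat > h.py <<'E'
import numpy as np,cv2
from cell import env, read_camera, get_calibration
def cam(n):
    c=get_calibration(n); f=192/np.tan(np.radians(c['vfov'])/2); return c,f
def unproj(n,u,v,depth=None,z=None,c=None):
    c0,f=cam(n); c=c or c0
    r=np.array([(u-c['cx'])/f,(v-c['cy'])/f,1.0]); T=c['world_from_camera']
    if depth is not None: return T[:3,:3]@(r*depth)+T[:3,3]
    d=T[:3,:3]@r; s=(z-T[2,3])/d[2]; return T[:3,3]+s*d
def proj(n,p,c=None):
    c0,f=cam(n); c=c or c0
    T=c['world_from_camera']; q=T[:3,:3].T@(np.array(p)-T[:3,3]); return q[0]/q[2]*f+c['cx'],q[1]/q[2]*f+c['cy'],q[2]
def cloud(n,d):
    c,f=cam(n); v,u=np.mgrid[0:384,0:512]
    P=np.stack([(u-c['cx'])/f*d,(v-c['cy'])/f*d,d],-1); T=c['world_from_camera']
    return P@T[:3,:3].T+T[:3,3]
E
python3 - <<'E'
from h import *
t=cv2.imread('pics/top0.png'); s=cv2.imread('pics/side0.png')
def crop(im,x0,y0,x1,y1,k,name):
    cv2.imwrite(f'pics/{name}.png',cv2.resize(im[y0:y1,x0:x1],None,fx=k,fy=k,interpolation=cv2.INTER_CUBIC))
crop(t,90,120,290,270,4,'top0_l'); crop(t,270,170,400,260,6,'top0_r')
crop(s,120,130,320,250,4,'side0_l'); crop(s,200,230,330,340,6,'side0_r')
d=np.load('/tmp/top0.npy'); C=cloud('top',d)
for u,v in [(150,250),(300,250),(222,155),(240,205),(244,230),(250,170),(246,160),(322,224),(330,210),(371,218),(133,206),(162,190),(20,200),(500,250)]:
    print(u,v,d[v,u],C[v,u].round(0))
E
```

```text
150 250 1336.1946 [403. 276.   2.]
300 250 1349.4232 [ 410. -253.   -2.]
222 155 1374.9089 [746.  32.  -4.]
240 205 1354.2944 [566. -37.   3.]
244 230 1266.8497 [479. -54.  83.]
250 170 1294.8931 [682. -71.  72.]
246 160 1361.9612 [727. -56.   8.]
322 224 1354.7412 [ 503. -330.    1.]
330 210 1339.0815 [ 552. -355.   21.]
371 218 1335.8351 [ 526. -499.   25.]
133 206 1293.6959 [554. 325.  57.]
162 190 1185.4326 [601. 202. 171.]
20 200 1348.0045 [571. 743.  -2.]
500 250 1359.2275 [ 420. -969.   -1.]
```

View pics/top0_l.png

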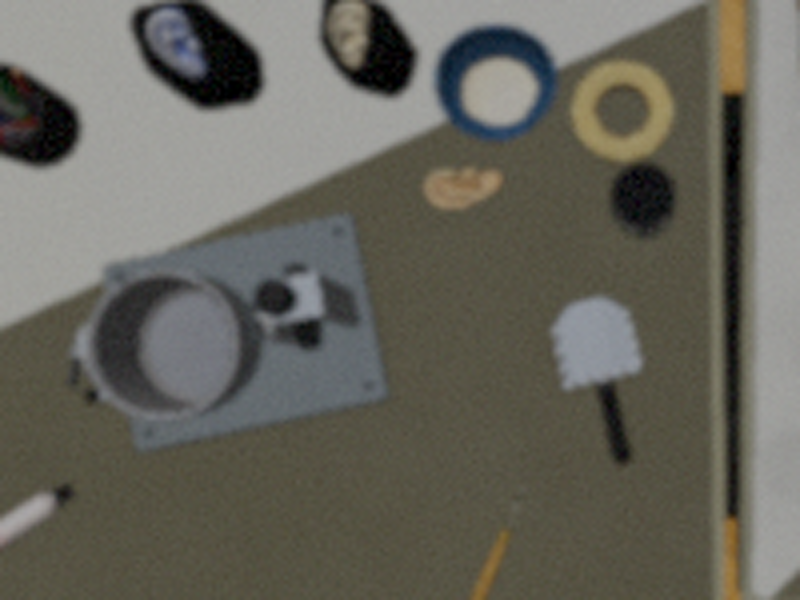

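View pics/top0_r.png

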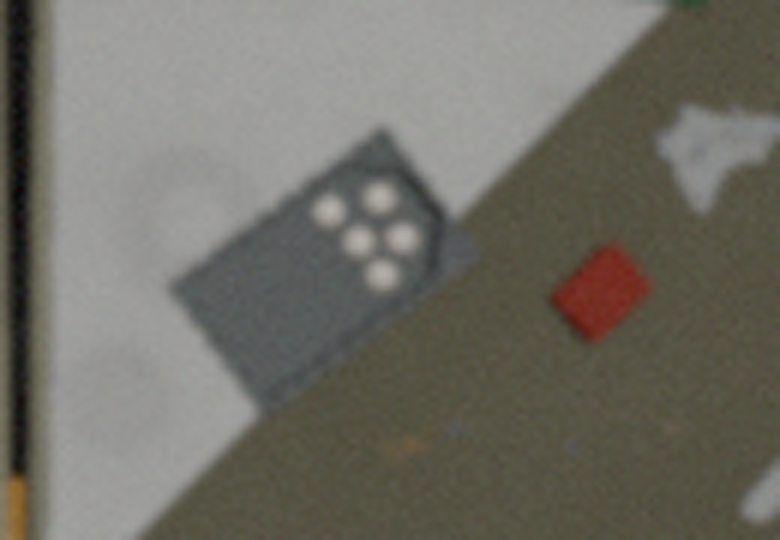

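View pics/side0_l.png

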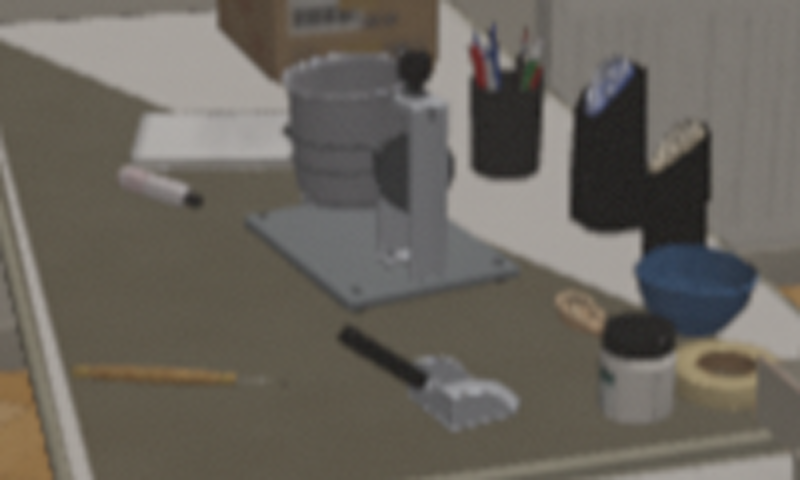

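View pics/side0_r.png

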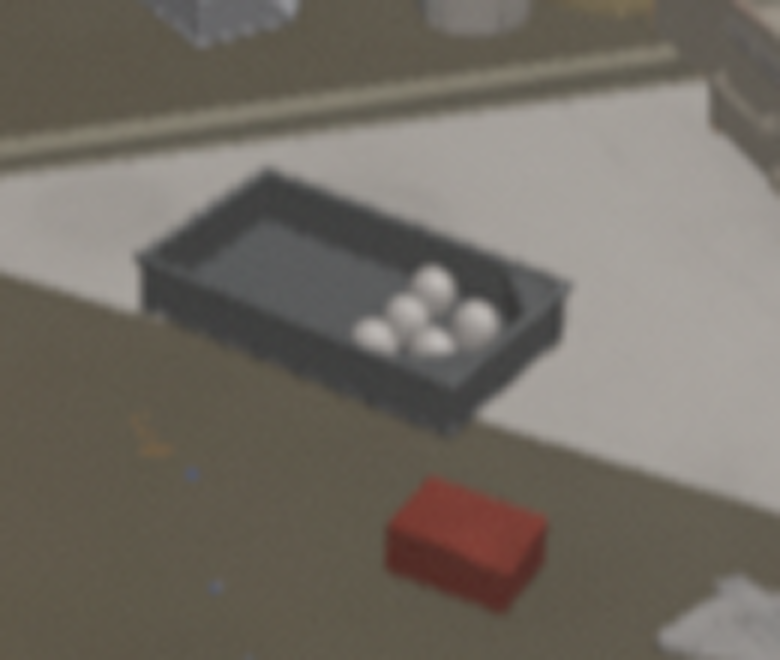

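```bash
python3 - <<'E'
from h import *
def P(cr,k,x,y): return cr[0]+(x+.5)/k-.5, cr[1]+(y+.5)/k-.5
R=lambda x,y:P((270,170),6,x,y); L=lambda x,y:P((90,120),4,x,y)
cs=[unproj('top',*R(x,y),z=28)[:2] for x,y in [(172,288),(265,410),(475,250),(382,130)]]
print('tray corners',np.round(cs,0)); cs=np.array(cs); print('c',cs.mean(0),[np.linalg.norm(cs[i]-cs[(i+1)%4]).round() for i in range(4)])
e=(cs[2]+cs[3]-cs[0]-cs[1]); yaw=np.arctan2(e[1],e[0]); print('yaw',np.degrees(yaw))
for x,y in [(329,211),(379,197),(359,241),(402,238),(381,275)]:
    p=unproj('top',*R(x,y),z=13)[:2]; q=p-cs.mean(0); c,s=np.cos(yaw),np.sin(yaw); print('ball',p.round(),'tray',np.round([c*q[0]+s*q[1],-s*q[0]+c*q[1]]))
S=lambda x,y:P((200,230),6,x,y)
cs2=np.array([unproj('side',*S(x,y),z=28)[:2] for x,y in [(268,170),(138,258),(455,388),(570,288)]]); print('side tray',cs2.round(),cs2.mean(0)); e=(cs2[2]+cs2[3]-cs2[0]-cs2[1]);print(np.degrees(np.arctan2(e[1],e[0])))
print('base corners',[unproj('top',*L(x,y),z=16)[:2].round() for x,y in [(105,267),(350,213),(387,398),(137,450)]])
print('knob', unproj('top',*L(275,298),z=212), 'mouth',unproj('top',*L(173,345),z=165))
SL=lambda x,y:P((120,130),4,x,y)
print('knob side',unproj('side',*SL(415,55),z=212),unproj('side',*SL(413,72),z=198))
print('base side',[unproj('side',*SL(x,y),z=16)[:2].round() for x,y in [(248,220),(355,305),(518,268)]])
print('scoop', unproj('top',*L(597,297),z=2),unproj('top',*L(605,383),z=20),unproj('top',*L(624,458),z=87))
print('bowl corners',[unproj('top',*L(x,y),z=28)[:2].round() for x,y in [(563,389),(641,370)]])
E
```

```text
tray corners [[ 524. -242.]
 [ 454. -297.]
 [ 549. -419.]
 [ 618. -365.]]
c [ 536.28856262 -330.710219  ] [np.float64(89.0), np.float64(155.0), np.float64(88.0), np.float64(155.0)]
yaw -52.40822350805759
ball [ 571. -337.] tray [26. 24.]
ball [ 580. -366.] tray [55. 13.]
ball [ 554. -354.] tray [29. -1.]
ball [ 556. -380.] tray [ 51. -15.]
ball [ 534. -367.] tray [ 28. -24.]
side tray [[ 527. -244.]
 [ 453. -299.]
 [ 548. -425.]
 [ 619. -370.]] [ 536.71441837 -334.3902237 ]
-53.28950604568486
base corners [array([624., 401.]), array([676., 187.]), array([513., 150.]), array([464., 366.])]
knob [584.49564184 203.16521352 212.        ] mouth [549.9101114  292.53807404 165.        ]
knob side [583.02608387 195.67379403 212.        ] [580.79900976 193.67154152 198.        ]
base side [array([465., 353.]), array([517., 139.]), array([673., 181.])]
scoop [605.6748025  -32.17807099   2.        ] [528.68741041 -41.20682142  20.        ] [465.30043123 -59.84672881  87.        ]
bowl corners [array([523.,  -5.]), array([540., -73.])]
```

```bash
cat >> h.py <<'E'
from scipy.spatial.transform import Rotation as Ro
def cur():
    s=env.state(); return np.array(s['eef_pos']),Ro.from_euler('xyz',s['tcp_rot'])
def toolR(yaw,a):
    "tool x = heading yaw(deg), tilted a(deg): z=(sin a,0,-cos a) in heading frame"
    y,a=np.radians([yaw,a]); Rz=Ro.from_euler('z',y)
    z=np.array([np.sin(a),0,-np.cos(a)]); x=np.array([np.cos(a),0,np.sin(a)]); 
    M=np.column_stack([x,np.cross(z,x),z]); return Rz*Ro.from_matrix(M)
def plan(p,R,p0=None,R0=None):
    if p0 is None: p0,R0=cur()
    rv=(R0.inv()*R).as_rotvec(); t=R0.inv().apply(np.array(p)-p0)/1000
    print('turn',rv.round(3).tolist(),np.degrees(np.linalg.norm(rv)).round(1),'deg  shift',t.round(4).tolist()); return rv,t
E
python3 - <<'E'
from h import *
R=toolR(12.5,20); z=R.as_matrix()[:,2]; G=np.array([491,-53,59.]); T=G+19*z-120*z
print(T); plan(T,R)
Rm=toolR(85,5); plan([400,250,230],Rm)
E
```

```text
[457.27479707 -60.47669749 153.9089547 ]
turn [-0.445, 0.135, 2.523] 147.0 deg  shift [-0.4486, -0.5172, 0.0607]
turn [-0.057, 0.075, 1.29] 74.1 deg  shift [-0.2838, -0.248, -0.0156]
```

arm_command([
  [[-0.05, 0.07, 1.29], [-0.28, -0.25, -0.02], 0],
  [[-0.05, 0.07, 1.29], [-0.28, -0.25, -0.02], 0],
  [[-0.05, 0.07, 1.29], [-0.28, -0.25, -0.02], 0],
  [[-0.05, 0.07, 1.29], [-0.28, -0.25, -0.02], 0],
  [[-0.05, 0.07, 1.29], [-0.28, -0.25, -0.02], 0],
  [[-0.05, 0.07, 1.29], [-0.28, -0.25, -0.02], 0],
  [[-0.05, 0.07, 1.29], [-0.28, -0.25, -0.02], 0],
  [[-0.05, 0.07, 1.29], [-0.28, -0.25, -0.02], 0],
])

```text
t: 0.95
eef_pos: [396.9, 246.9, 234.9]
tcp_rot: [3.14, -0.075, 1.569]
ft_force: [0.4, -0.2, 1.0]
opening: 1.005
```

```bash
python3 - <<'E'
from h import *
print(cur()[0],np.array(env.state()['joints']).round(3),env.state()['tcp_rot'])
R=toolR(12.5,20); z=R.as_matrix()[:,2]; G=np.array([491,-53,59.]); T=G+19*z-120*z
plan(T,R)
E
```

```text
[396.9345683  246.9345551  234.85639029] [0.374 0.228 1.927 0.085 0.96  0.328] [ 3.13977645 -0.07539143  1.56883844]
turn [-0.284, 0.229, 1.324] 78.7 deg  shift [-0.3125, 0.0608, 0.0577]
```

arm_command([
  [[-0.284, 0.229, 1.324], [-0.3125, 0.061, 0.0577], 0],
  [[-0.284, 0.229, 1.324], [-0.3125, 0.061, 0.0577], 0],
  [[-0.284, 0.229, 1.324], [-0.3125, 0.061, 0.0577], 0],
  [[-0.284, 0.229, 1.324], [-0.3125, 0.061, 0.0577], 0],
  [[-0.284, 0.229, 1.324], [-0.3125, 0.061, 0.0577], 0],
  [[-0.284, 0.229, 1.324], [-0.3125, 0.061, 0.0577], 0],
  [[-0.284, 0.229, 1.324], [-0.3125, 0.061, 0.0577], 0],
  [[-0.284, 0.229, 1.324], [-0.3125, 0.061, 0.0577], 0],
])

```text
t: 1.75
eef_pos: [459.3, -60.3, 152.8]
tcp_rot: [3.12, -0.318, 0.392]
ft_force: [0.1, 0.4, -0.1]
opening: 1.001
```

arm_command([
  [[0, 0, 0], [0, 0, 0], 0],
  [[0, 0, 0], [0, 0, 0], 0],
  [[0, 0, 0], [0, 0, 0], 0],
])

```text
t: 2.05
eef_pos: [459.1, -56.8, 154.0]
tcp_rot: [3.118, -0.318, 0.408]
ft_force: [0.6, -0.0, 0.0]
opening: 0.998
```

```bash
python3 - <<'E'
from h import *
print(cur()[0],np.array(env.state()['joints']).round(3),env.state()['tcp_rot'])
c=get_calibration('wrist'); p,d=read_camera('wrist'); cv2.imwrite('pics/w1.png',p); np.savez('/tmp/w1.npz',d=d,T=c['world_from_camera'])
R=toolR(12.5,20); z=R.as_matrix()[:,2]; G=np.array([491,-53,59.]); T=G+19*z-120*z
plan(T,R)
E
```

```text
[459.085614   -56.79737767 153.98008954] [-0.39   0.278  2.194  0.472  0.473  0.376] [ 3.11809771 -0.31760204  0.40764201]
turn [-0.038, 0.029, 0.179] 10.6 deg  shift [-0.003, 0.0027, -0.0008]
```

View pics/w1.png

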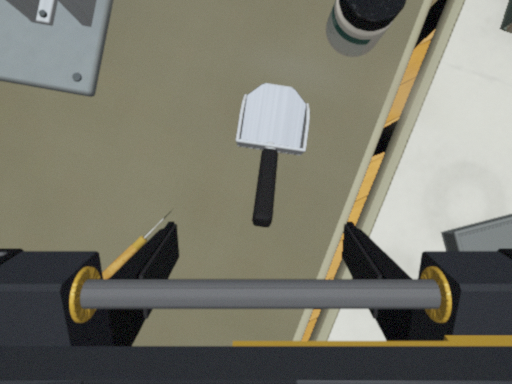

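```bash
python3 - <<'E'
from h import *
w=np.load('/tmp/w1.npz'); c=get_calibration('wrist'); c['world_from_camera']=w['T']
U=lambda u,v,z: unproj('wrist',u,v,z=z,c=c).round(1)
print('nose',U(257,84,2),U(293,86,2)); print('back',U(236,147,28),U(308,153,28)); print('mid back floor?'); print('handle end',U(262,222,92)); print('handle lower',U(269,152,38))
print('handle mid depth', [ (v,unproj('wrist',266,v,depth=float(w['d'][v,266]),c=c).round(1)) for v in (160,175,190,205,215)])
print('base corner',U(94,95,16)); print('bolt', U(77,77,16))
d=w['d']; 
im=cv2.imread('pics/w1.png'); cv2.imwrite('pics/w1c.png',cv2.resize(im[70:240,190:360],None,fx=4,fy=3.5,interpolation=cv2.INTER_CUBIC))
E
```

```text
nose [595.5   1.2   2. ] [608.9 -35.1   2. ]
back [520.8  -7.8  28. ] [543.2 -75.2  28. ]
mid back floor?
handle end [466.2 -56.7  92. ]
handle lower [527.4 -39.6  38. ]
handle mid depth [(160, array([517.8, -40.1,  48.7])), (175, array([503.9, -45.4,  61.1])), (190, array([491.2, -50.3,  73.1])), (205, array([479.6, -54.8,  83.4])), (215, array([472.3, -57.6,  88.3]))]
base corner [514.7 146.5  16. ]
bolt [524.8 169.6  16. ]
```

View pics/w1c.png

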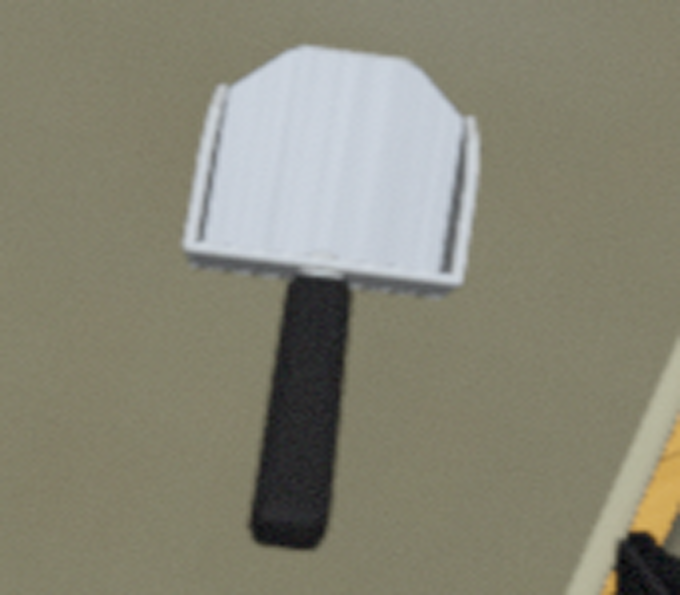

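```bash
python3 - <<'E'
from h import *
w=np.load('/tmp/w1.npz'); c=get_calibration('wrist'); c['world_from_camera']=w['T']; d=w['d']
I=lambda x,y:(190+(x+.5)/4-.5,70+(y+.5)/3.5-.5)
U=lambda xy,z: unproj('wrist',*I(*xy),z=z,c=c)
n1,n2=U((305,45),2),U((408,58),2); b1,b2=U((185,245),28),U((462,283),28)
n=(n1+n2)/2;b=(b1+b2)/2
print('nose',n.round(1),np.linalg.norm(n1-n2),'back',b.round(1),np.linalg.norm(b1-b2), 'len',np.linalg.norm((n-b)[:2]))
yw=lambda v:np.degrees(np.arctan2(v[1],v[0])).round(1)
print(yw(n-b), yw([-(b2-b1)[1],(b2-b1)[0]]), yw([-(n2-n1)[1],(n2-n1)[0]]))
for x,y in [(316,310),(311,340),(306,370),(302,400),(298,430),(294,460)]:
    u,v=I(x,y); print(unproj('wrist',u,v,depth=float(np.median(d[int(v)-1:int(v)+2,int(u)-1:int(u)+2])),c=c).round(1))
E
```

```text
nose [604.5 -20.4   2. ] 27.88302801795173 back [535.9 -38.2  28. ] 68.8777125594776 len 70.83445598796554
14.6 14.2 15.1
[520.5 -41.7  46.8]
[512.  -43.7  53. ]
[503.6 -45.7  61.6]
[496.  -47.7  67.2]
[488.6 -49.6  74.4]
[481.6 -51.5  80.7]
```

```bash
python3 - <<'E'
from h import *
R=toolR(14.5,0); plan([494.5,-48.5,110],R)
plan([494.5,-48.5,40],R)
E
```

```text
turn [-0.001, -0.319, 0.149] 20.2 deg  shift [0.0203, 0.0052, 0.0531]
turn [-0.001, -0.319, 0.149] 20.2 deg  shift [-0.0016, 0.0036, 0.1196]
```

arm_command([
  [[0, -0.15, 0.07], [0.01, 0.002, 0.025], 0],
  [[0, -0.319, 0.149], [0.0203, 0.005, 0.053], 0],
  [[0, -0.319, 0.149], [0.0203, 0.005, 0.053], 0],
  [[0, -0.319, 0.149], [0.0203, 0.005, 0.053], 0],
  [[0, -0.319, 0.149], [0.0203, 0.005, 0.053], 0],
])

```text
t: 2.6
eef_pos: [495.0, -48.0, 109.3]
tcp_rot: [-3.14, 0.001, 0.253]
ft_force: [-0.7, -0.6, -0.3]
opening: 0.999
```

```bash
python3 - <<'E'
from h import *
print(cur()[0],np.array(env.state()['joints']).round(3),env.state()['tcp_rot'])
c=get_calibration('wrist'); p,d=read_camera('wrist'); cv2.imwrite('pics/w2.png',p); np.savez('/tmp/w2.npz',d=d,T=c['world_from_camera'])
R=toolR(14.5,0)
plan([494.5,-48.5,40],R)
E
```

```text
[495.03243149 -48.00729981 109.33118647] [-0.23   0.46   1.978  0.002  0.706  1.086] [-3.13956708e+00  1.31417940e-03  2.53091033e-01]
turn [-0.002, 0.0, -0.0] 0.1 deg  shift [0.0001, 0.0005, 0.0696]
```

View pics/w2.png

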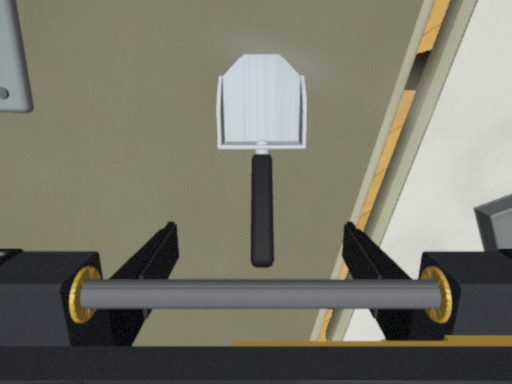

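arm_command([
  [[0, 0, 0], [0, 0, 0.035], 0],
  [[0, 0, 0], [0, 0.0005, 0.0695], 0],
  [[0, 0, 0], [0, 0.0005, 0.0695], 0],
  [[0, 0, 0], [0, 0.0005, 0.0695], 0],
  [[0, 0, 0], [0, 0.0005, 0.0695], 255],
  [[0, 0, 0], [0, 0.0005, 0.0695], 255],
  [[0, 0, 0], [0, 0.0005, 0.0695], 255],
  [[0, 0, 0], [0, 0.0005, 0.0695], 255],
])

```text
t: 3.45
eef_pos: [494.5, -49.3, 41.0]
tcp_rot: [-3.14, -0.001, 0.25]
ft_force: [0.7, -0.1, 0.5]
opening: 0.717
```

arm_command([
  [[0, 0, 0], [0, 0, 0], 255],
  [[0, 0, 0], [0, 0, 0], 255],
  [[0, 0, 0], [0, 0, 0], 255],
  [[0, 0, 0], [0, 0, 0], 255],
])

```text
t: 3.85
eef_pos: [494.2, -49.2, 40.3]
tcp_rot: [-3.139, 0.0, 0.25]
ft_force: [-0.5, 0.9, 0.3]
opening: 0.385
```

```bash
python3 - <<'E'
from h import *
s=env.state();print(s)
c=get_calibration('wrist'); p,d=read_camera('wrist'); cv2.imwrite('pics/w3.png',p); np.savez('/tmp/w3.npz',d=d,T=c['world_from_camera'])
E
```

```text
{'t': 3.85, 'joints': array([-0.23328215,  0.57849605,  2.02998829,  0.00331883,  0.53450446,
        1.08515187]), 'qvel': array([-0.00017283,  0.00050244,  0.00128229,  0.00087766,  0.00069997,
       -0.00069159]), 'tau': array([ 2.79191503e-03, -5.40541685e+01, -1.29465955e+01,  3.83858476e-02,
       -5.08090574e-02, -5.90825348e-04]), 'eef_pos': array([494.22704265, -49.22519514,  40.28388666]), 'tcp_rot': array([-3.13944819e+00,  4.49544057e-04,  2.49505684e-01]), 'ft_force': array([-0.45259333,  0.85003989,  0.2961436 ]), 'moment': array([-0.07566175,  0.13764298,  0.04723552]), 'opening': 0.38513928423519506}
```

View pics/w3.png

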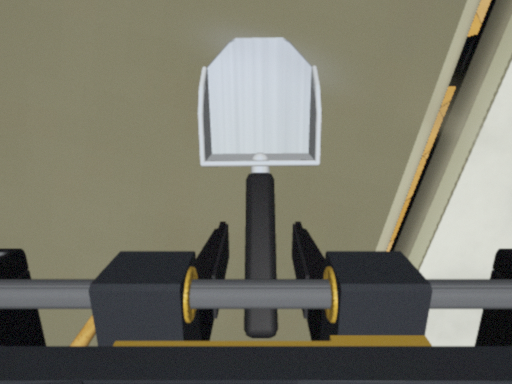

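arm_command([
  [[0, 0, 0], [0, 0, 0], 255],
  [[0, 0, 0], [0, 0, 0], 255],
  [[0, 0, 0], [0, 0, 0], 255],
  [[0, 0, 0], [0, 0, 0], 255],
  [[0, 0, 0], [0, 0, 0], 255],
  [[0, 0, 0], [0, 0, 0], 255],
])

```text
t: 4.5
eef_pos: [494.3, -49.2, 40.3]
tcp_rot: [-3.139, 0.0, 0.249]
ft_force: [-0.5, -0.2, -0.9]
opening: 0.168
```

arm_command([
  [[0, 0, 0], [0, 0, -0.01], 255],
  [[0, 0, 0], [0, 0, -0.03], 255],
  [[0, 0, 0], [0, 0, -0.06], 255],
  [[0, 0, 0], [0, 0, -0.08], 255],
  [[0, 0, 0], [0, 0, -0.08], 255],
  [[0, 0, 0], [0, 0, -0.08], 255],
])

```text
t: 5.1
eef_pos: [494.2, -49.4, 120.6]
tcp_rot: [-3.14, -0.0, 0.25]
ft_force: [0.7, 1.0, -1.2]
opening: 0.166
```

```bash
python3 - <<'E'
from h import *
s=env.state();print(s['opening'],s['ft_force'],s['moment'],s['eef_pos'])
c=get_calibration('wrist'); p,d=read_camera('wrist'); cv2.imwrite('pics/w4.png',p); np.savez('/tmp/w4.npz',d=d,T=c['world_from_camera'])
p,d=read_camera('side'); cv2.imwrite('pics/s4.png',p)
E
```

```text
0.1663430345616892 [ 0.6615359   0.98430679 -1.16864371] [-0.0840117   0.17200852  0.02449176] [494.16781207 -49.35711618 120.58748797]
```

View pics/w4.png

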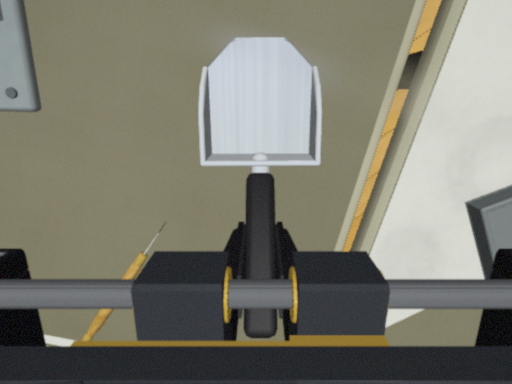

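View pics/s4.png

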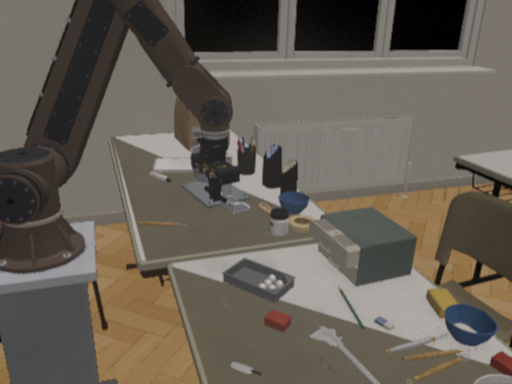

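```bash
cat >> h.py <<'E'
def trayT(x,y,z,C=(536.5,-332.5),yaw=-52.8,a=0):
    "TCP target for bowl at tray x,y and height z above tray floor; a=0"
    h=np.radians(yaw); ex=np.array([np.cos(h),np.sin(h)]); ey=np.array([-ex[1],ex[0]])
    p=np.array(C)+(x-79.5)*ex+y*ey
    return np.array([p[0],p[1],3+z+40.3]),toolR(yaw,0)
E
python3 - <<'E'
from h import *
p,R=trayT(-30,0,110);print(p);plan(p,R)
E
```

```text
[ 470.29639692 -245.27997398  153.3       ]
turn [-0.001, 0.003, 1.171] 67.1 deg  shift [-0.0712, 0.184, -0.034]
```

arm_command([
  [[0, 0, 0.1], [-0.005, 0.015, -0.01], 255],
  [[0, 0, 0.25], [-0.015, 0.04, -0.02], 255],
  [[0, 0, 0.4], [-0.025, 0.065, -0.034], 255],
  [[0, 0, 0.55], [-0.035, 0.09, -0.034], 255],
  [[0, 0, 0.7], [-0.045, 0.115, -0.034], 255],
  [[0, 0, 0.85], [-0.055, 0.14, -0.034], 255],
  [[0, 0, 1.0], [-0.065, 0.165, -0.034], 255],
  [[0, 0, 1.1], [-0.0712, 0.184, -0.034], 255],
])

```text
t: 6.0
eef_pos: [470.1, -246.6, 152.8]
tcp_rot: [-3.142, 0.004, -0.857]
ft_force: [0.6, -0.1, -1.1]
opening: 0.167
```

arm_command([
  [[0, 0, 0.07], [0, 0, 0], 255],
  [[0, 0, 0.07], [0, 0, 0], 255],
  [[0, 0, 0.07], [0, 0, 0], 255],
  [[0, 0, 0.07], [0, 0, 0], 255],
])

```text
t: 6.4
eef_pos: [470.7, -244.9, 153.6]
tcp_rot: [-3.141, 0.003, -0.918]
ft_force: [-1.0, -0.8, -0.8]
opening: 0.17
```

```bash
python3 - <<'E'
from h import *
s=env.state();print(s['opening'],s['ft_force'],s['eef_pos'],s['tcp_rot'],s['joints'].round(2))
c=get_calibration('wrist'); p,d=read_camera('wrist'); cv2.imwrite('pics/w5.png',p); np.savez('/tmp/w5.npz',d=d,T=c['world_from_camera'])
E
```

```text
0.17011910471550157 [-1.03830868 -0.83600965 -0.7900734 ] [ 470.73357835 -244.87381172  153.60061856] [-3.14131753e+00  2.80099111e-03 -9.18319604e-01] [-0.6   0.43  1.86  0.    0.85  1.88]
```

View pics/w5.png

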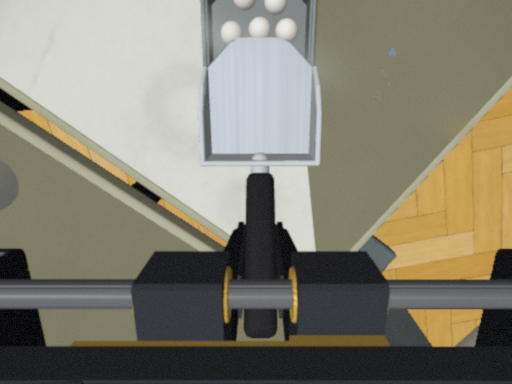

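```bash
python3 - <<'E'
from h import *
im=cv2.imread('pics/w5.png'); cv2.imwrite('pics/w5c.png',cv2.resize(im[0:90,180:340],None,fx=5,fy=5,interpolation=cv2.INTER_CUBIC))
w=np.load('/tmp/w5.npz'); c=get_calibration('wrist'); c['world_from_camera']=w['T']
C=np.array([536.5,-332.5]);h=np.radians(-52.8); M=np.array([[np.cos(h),np.sin(h)],[-np.sin(h),np.cos(h)]])
for u,v in [(231,32),(259,28),(287,29),(244,0),(274,3)]:
    p=unproj('wrist',u,v,z=13,c=c); print(p.round(),(M@(p[:2]-C)).round(1))
E
```

```text
[ 573. -335.   13.] [24.1 27. ]
[ 555. -353.   13.] [27.4  2.3]
[ 535. -367.   13.] [ 26.6 -22.4]
[ 578. -362.   13.] [49.2 15.2]
[ 556. -376.   13.] [ 47.  -10.6]
```

View pics/w5c.png

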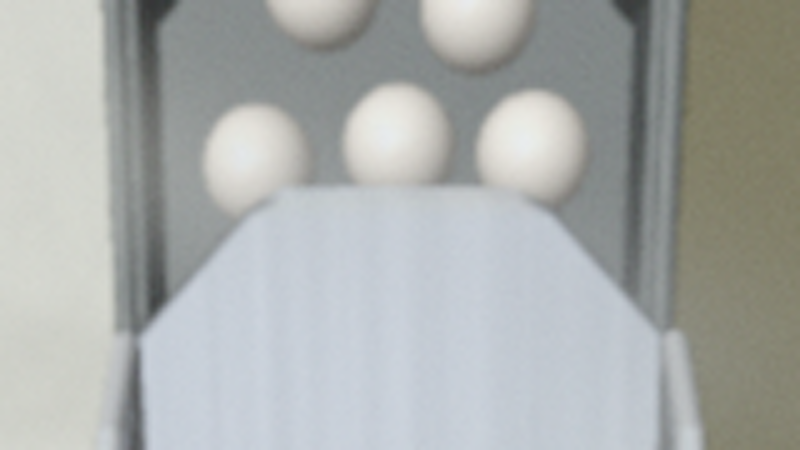

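```bash
python3 - <<'E'
from h import *
w=np.load('/tmp/w5.npz'); c=get_calibration('wrist'); c['world_from_camera']=w['T']
C=np.array([536.5,-332.5]);h=np.radians(-52.8); M=np.array([[np.cos(h),np.sin(h)],[-np.sin(h),np.cos(h)]])
I=lambda x,y:(180+(x+.5)/5-.5,(y+.5)/5-.5)
for xy in [(105,0),(110,100),(118,300),(688,0),(683,100),(672,300)]:
    p=unproj('wrist',*I(*xy),z=28,c=c); print(xy,(M@(p[:2]-C)).round(1))
for xy,z in [((275,190),107.3),((520,190),107.3),((140,330),107.3),((660,330),107.3)]:
    p=unproj('wrist',*I(*xy),z=z+5,c=c); print('scoop',xy,(M@(p[:2]-C)).round(1))
p,R=cur(); print('tcp',(M@(p[:2]-C)).round(1))
p,R=trayT(-28,0,30);plan(p,R)
E
```

```text
(105, 0) [45.5 50.1]
(110, 100) [30.8 50. ]
(118, 300) [-0.2 50.1]
(688, 0) [ 45.8 -45.4]
(683, 100) [ 31.1 -45.4]
(672, 300) [  0.1 -45.1]
scoop (275, 190) [ 3.7 16.6]
scoop (520, 190) [  3.8 -13. ]
scoop (140, 330) [-12.1  33.6]
scoop (660, 330) [-11.9 -30.7]
tcp [-109.5    0.6]
turn [-0.0, 0.003, 0.003] 0.2 deg  shift [0.0022, 0.0007, 0.0804]
```

```bash
cat >> h.py <<'E'
OFF=np.array([-79.5,0,40.3])
def scoopT(b,yaw,a,ref=(0,0,0)):
    "TCP target so that scoop point ref (scoop frame, from bowl point) is at world b, heading yaw, nose up a deg"
    Rs=Ro.from_euler('z',yaw,degrees=True)*Ro.from_euler('y',-a,degrees=True)
    return np.array(b)+Rs.apply(OFF-np.array(ref)), toolR(yaw,a)
def tw(x,y,z,C=(536.5,-332.5),yaw=-52.8):
    h=np.radians(yaw); return np.array([C[0]+x*np.cos(h)-y*np.sin(h),C[1]+x*np.sin(h)+y*np.cos(h),3+z])
def tinv(p,C=(536.5,-332.5),yaw=-52.8):
    h=np.radians(yaw); d=np.array(p)[:2]-C; return np.array([d[0]*np.cos(h)+d[1]*np.sin(h),-d[0]*np.sin(h)+d[1]*np.cos(h)])
def scoopnow():
    p,R=cur(); M=R.as_matrix(); x=M[:,0]; yaw=np.degrees(np.arctan2(x[1],x[0])); a=np.degrees(np.arcsin(x[2]))
    Rs=Ro.from_euler('z',yaw,degrees=True)*Ro.from_euler('y',-a,degrees=True)
    return p-Rs.apply(OFF),yaw,a
E
python3 - <<'E'
from h import *
print(scoopnow())
for z in (30,4):
  p,R=scoopT(tw(12,1.4,z-1.2+0),-52.8,-2,ref=(35,0,0)); plan(p,R)
E
```

```text
(array([ 518.97536805, -307.97389343,  113.24387909]), np.float64(-52.633012150336036), np.float64(-0.1453751629063803))
turn [-0.0, -0.032, 0.003] 1.9 deg  shift [0.0087, -0.0007, 0.0777]
turn [-0.0, -0.032, 0.003] 1.9 deg  shift [0.0088, -0.0007, 0.1037]
```

arm_command([
  [[0, -0.015, 0.003], [0.0088, -0.0007, 0.03], 255],
  [[0, -0.032, 0.003], [0.0088, -0.0007, 0.06], 255],
  [[0, -0.032, 0.003], [0.0088, -0.0007, 0.078], 255],
  [[0, -0.032, 0.003], [0.0088, -0.0007, 0.09], 255],
  [[0, -0.032, 0.003], [0.0088, -0.0007, 0.1], 255],
  [[0, -0.032, 0.003], [0.0088, -0.0007, 0.104], 255],
  [[0, -0.032, 0.003], [0.0088, -0.0007, 0.104], 255],
])

```text
t: 7.15
eef_pos: [476.7, -251.7, 50.0]
tcp_rot: [-3.141, 0.034, -0.923]
ft_force: [-0.4, 0.0, -0.3]
opening: 0.165
```

```bash
python3 - <<'E'
from h import *
s=env.state();print(s['opening'],s['ft_force'],s['moment'],scoopnow(),tinv(scoopnow()[0]))
c=get_calibration('wrist'); p,d=read_camera('wrist'); cv2.imwrite('pics/w6.png',p); np.savez('/tmp/w6.npz',d=d,T=c['world_from_camera'])
p,d=read_camera('side'); cv2.imwrite('pics/s6.png',cv2.resize(p[200:340,190:340],None,fx=4,fy=4))
E
```

```text
0.16510068360244856 [-0.372728    0.00184313 -0.29990811] [ 0.10499432  0.12293    -0.00123917] (array([ 523.79093256, -313.94645049,    7.02709162]), np.float64(-52.89165010487319), np.float64(-1.9448027272689152)) [-22.4623482    1.09430716]
```

View pics/w6.png

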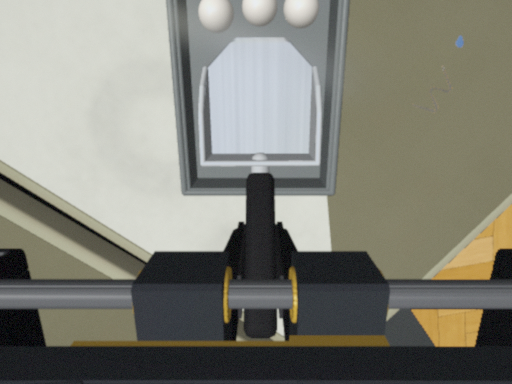

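View pics/s6.png

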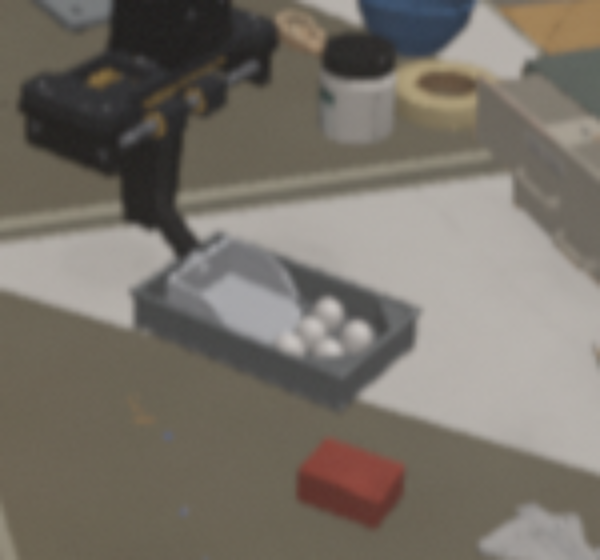

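arm_command([
  [[0, 0, 0], [0, 0, 0.001], 255],
  [[0, 0, 0], [0, 0, 0.002], 255],
  [[0, 0, 0], [0, 0, 0.002], 255],
])

```text
t: 7.55
eef_pos: [476.6, -251.7, 48.1]
tcp_rot: [-3.141, 0.034, -0.924]
ft_force: [0.3, -0.7, -1.6]
opening: 0.17
```

arm_command([
  [[0, 0, 0], [0, 0, 0.0005], 255],
  [[0, 0, 0], [0, 0, 0.001], 255],
  [[0, 0, 0], [0, 0, 0.001], 255],
])

```text
t: 7.85
eef_pos: [476.5, -251.7, 47.0]
tcp_rot: [-3.141, 0.034, -0.924]
ft_force: [0.2, 0.1, 0.1]
opening: 0.169
```

```bash
python3 - <<'E'
from h import *
s=env.state();print(s['opening'],s['ft_force'],s['moment'],scoopnow(),tinv(scoopnow()[0]))
E
```

```text
0.16904370580426092 [0.24584678 0.07074363 0.06969424] [0.05005675 0.16377072 0.02300198] (array([ 523.5862327 , -313.95630237,    3.99786468]), np.float64(-52.91549739661608), np.float64(-1.9469505143512817)) [-22.57826224   0.92530116]
```

arm_command([
  [[0, 0, 0], [0.004, 0, 0], 255],
  [[0, 0, 0], [0.009, 0, 0], 255],
  [[0, 0, 0], [0.014, 0, -0.0002], 255],
  [[0, 0, 0], [0.019, 0, -0.0004], 255],
  [[0, 0, 0], [0.024, 0, -0.0005], 255],
  [[0, 0, 0], [0.029, 0, -0.0007], 255],
  [[0, 0, 0], [0.034, 0, -0.0009], 255],
  [[0, 0, 0], [0.04, 0, -0.0011], 255],
])

```text
t: 8.65
eef_pos: [500.8, -283.8, 46.7]
tcp_rot: [-3.141, 0.034, -0.924]
ft_force: [-2.9, 3.6, 4.0]
opening: 0.17
```

```bash
python3 - <<'E'
from h import *
s=env.state();print(s['opening'],s['ft_force'],s['moment'],scoopnow(),tinv(scoopnow()[0]))
c=get_calibration('wrist'); p,d=read_camera('wrist'); cv2.imwrite('pics/w7.png',p); np.savez('/tmp/w7.npz',d=d,T=c['world_from_camera'])
p,d=read_camera('side'); cv2.imwrite('pics/s7.png',cv2.resize(p[200:340,190:340],None,fx=4,fy=4))
E
```

```text
0.16972154318895397 [-2.85969454  3.58940939  4.04510506] [ 0.36466926  0.47203832 -0.05923239] (array([ 547.85313967, -346.04315962,    3.70759424]), np.float64(-52.915574542349326), np.float64(-1.9724371410401424)) [17.65163002  0.85493309]
```

View pics/w7.png

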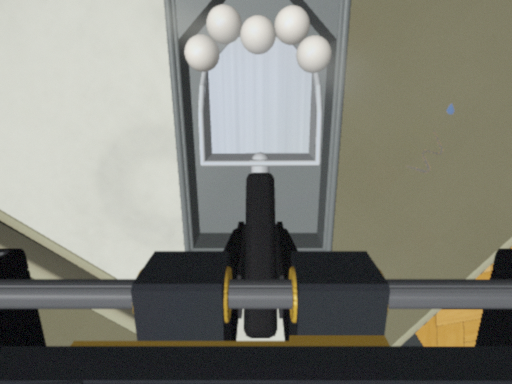

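View pics/s7.png

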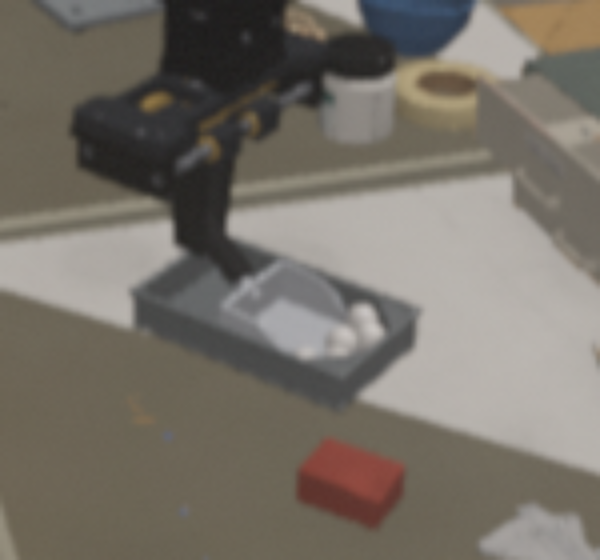

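arm_command([
  [[0, 0, 0], [0.004, 0, -0.0001], 255],
  [[0, 0, 0], [0.008, 0, -0.0003], 255],
  [[0, 0, 0], [0.012, 0, -0.0004], 255],
  [[0, 0, 0], [0.012, 0, -0.0004], 255],
])

```text
t: 9.15
eef_pos: [508.4, -293.7, 46.7]
tcp_rot: [-3.141, 0.033, -0.924]
ft_force: [-0.3, -1.4, 0.7]
opening: 0.168
```

```bash
python3 - <<'E'
from h import *
s=env.state();print(s['opening'],s['ft_force'],s['moment'],scoopnow(),tinv(scoopnow()[0]))
c=get_calibration('wrist'); p,d=read_camera('wrist'); cv2.imwrite('pics/w8.png',p); np.savez('/tmp/w8.npz',d=d,T=c['world_from_camera'])
E
```

```text
0.1676464280261753 [-0.25377041 -1.40582676  0.67140277] [-0.16892217 -0.02270226  0.02965122] (array([ 555.49534384, -356.0784169 ,    3.76037549]), np.float64(-52.92059279902103), np.float64(-1.8920535425011535)) [30.26548255  0.87486968]
```

View pics/w8.png

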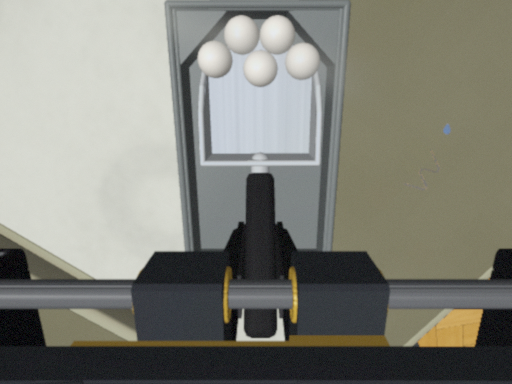

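arm_command([
  [[0, 0, 0], [0.003, 0, -0.0001], 255],
  [[0, 0, 0], [0.006, 0, -0.0002], 255],
  [[0, 0, 0], [0.008, 0, -0.0003], 255],
  [[0, 0, 0], [0.008, 0, -0.0003], 255],
])

```text
t: 9.6
eef_pos: [512.4, -299.2, 46.8]
tcp_rot: [-3.141, 0.035, -0.923]
ft_force: [-2.5, 1.8, 3.1]
opening: 0.164
```

```bash
python3 - <<'E'
from h import *
s=env.state();print(s['opening'],s['ft_force'],s['moment'],scoopnow(),tinv(scoopnow()[0]))
c=get_calibration('wrist'); p,d=read_camera('wrist'); cv2.imwrite('pics/w9.png',p); np.savez('/tmp/w9.npz',d=d,T=c['world_from_camera'])
E
```

```text
0.16426818879479707 [-2.51528377  1.82496006  3.13247493] [ 0.19454542  0.34111787 -0.09786413] (array([ 559.45950268, -361.46612558,    3.70651417]), np.float64(-52.91115128772769), np.float64(-2.018101502568769)) [36.95368063  0.7750369 ]
```

View pics/w9.png

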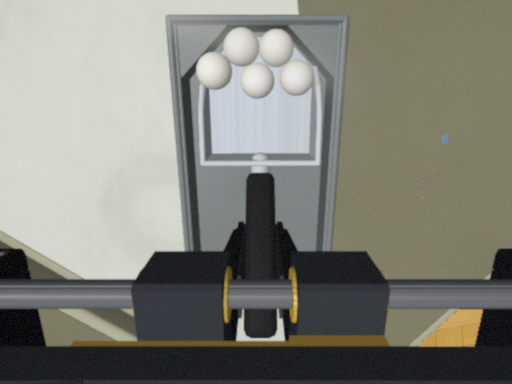

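```bash
python3 - <<'E'
from h import *
b,yaw,a=scoopnow(); print(a)
Rs=Ro.from_euler('z',yaw,degrees=True)*Ro.from_euler('y',-a,degrees=True)
back=b+Rs.apply([-37,0,0]); print(back)
for aa,l in [(3,0),(8,0),(13,1),(18,3)]:
    p,R=scoopT(back+[0,0,l],yaw,aa,ref=(-37,0,0)); plan(p,R)
p,R=scoopT(back+[0,0,60],yaw,18,ref=(-37,0,0)); plan(p,R)
E
```

```text
-1.9854542801144583
[ 537.33047872 -332.14317714    4.99140005]
turn [-0.0, 0.087, -0.0] 5.0 deg  shift [-0.0033, 0.0, 0.0038]
turn [-0.0, 0.174, -0.0] 10.0 deg  shift [-0.0063, 0.0, 0.008]
turn [-0.0, 0.262, -0.0] 15.0 deg  shift [-0.009, 0.0, 0.0114]
turn [-0.0, 0.349, -0.0] 20.0 deg  shift [-0.0113, 0.0, 0.014]
turn [-0.0, 0.349, -0.0] 20.0 deg  shift [-0.0133, -0.0, -0.043]
```

arm_command([
  [[0, 0.044, 0], [-0.0016, 0, 0.0019], 255],
  [[0, 0.087, 0], [-0.0033, 0, 0.0038], 255],
  [[0, 0.13, 0], [-0.0048, 0, 0.0059], 255],
  [[0, 0.174, 0], [-0.0063, 0, 0.008], 255],
  [[0, 0.218, 0], [-0.0076, 0, 0.0097], 255],
  [[0, 0.262, 0], [-0.009, 0, 0.0114], 255],
  [[0, 0.305, 0], [-0.0102, 0, 0.0127], 255],
  [[0, 0.349, 0], [-0.0113, 0, 0.014], 255],
])

```text
t: 10.45
eef_pos: [505.8, -290.0, 32.8]
tcp_rot: [-3.14, -0.316, -0.924]
ft_force: [-0.6, -0.4, -2.1]
opening: 0.168
```

```bash
python3 - <<'E'
from h import *
s=env.state();print(s['opening'],s['ft_force'],s['moment'],scoopnow(),tinv(scoopnow()[0]))
c=get_calibration('wrist'); p,d=read_camera('wrist'); cv2.imwrite('pics/w10.png',p); np.savez('/tmp/w10.npz',d=d,T=c['world_from_camera'])
p,d=read_camera('side'); cv2.imwrite('pics/s10.png',cv2.resize(p[200:340,190:340],None,fx=4,fy=4))
E
```

```text
0.16750856317145538 [-0.64815412 -0.40077323 -2.12343657] [ 0.24588269  0.40057496 -0.05236195] (array([ 558.86290237, -360.30498251,   19.2336265 ]), np.float64(-52.92967555688955), np.float64(18.11915931563828)) [35.66809142  1.00185298]
```

View pics/w10.png

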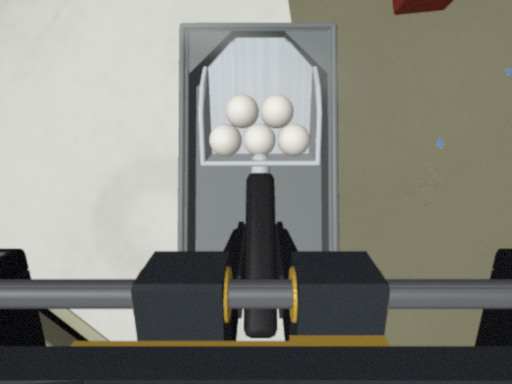

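View pics/s10.png

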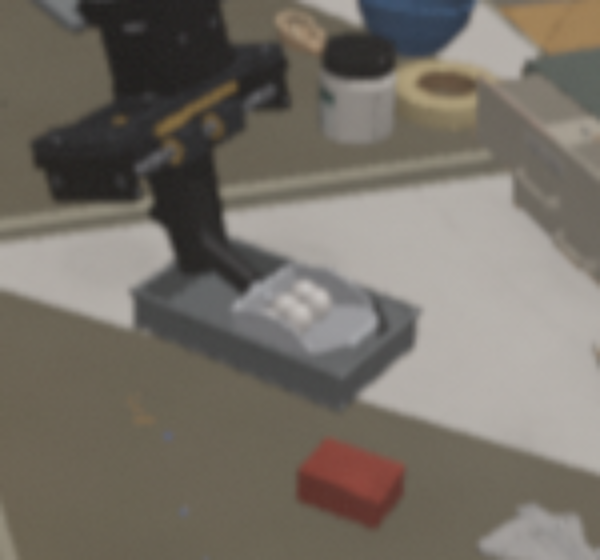

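```bash
python3 - <<'E'
from h import *
p,d=read_camera('top'); cv2.imwrite('pics/t11.png',p)
for dd in (np.load('/tmp/top0.npy'),d):
    C=cloud('top',dd)
    m=(C[...,2]>150)&(C[...,2]<180)&(C[...,0]>440)&(C[...,0]<680)&(C[...,1]>180)&(C[...,1]<420)
    P=C[m]; print(len(P)); q=P[P[:,1]>225]; 
    (x,y),r=cv2.minEnclosingCircle(q[:,:2].astype(np.float32)); print(x,y,r)
    A=np.c_[2*q[:,:2],np.ones(len(q))]; s=np.linalg.lstsq(A,(q[:,:2]**2).sum(1),rcond=None)[0]; print(s[:2],np.sqrt(s[2]+s[0]**2+s[1]**2)); print(q.round()[::4].tolist()[:25])
    m=(C[...,2]>185)&(C[...,2]<225)&(C[...,0]>540)&(C[...,0]<640)&(C[...,1]>150)&(C[...,1]<260); print('knob',C[m].round(1).tolist())
E
python3 - <<'E'
import cv2; t=cv2.imread('pics/t11.png'); cv2.imwrite('pics/t11c.png',cv2.resize(t[160:250,95:195],None,fx=7,fy=6,interpolation=cv2.INTER_CUBIC))
E
```

```text
409
549.5543823242188 301.1561584472656 60.41953659057617
[549.53588961 300.00070295] 55.60183309838327
[[609.0, 307.0, 166.0], [605.0, 317.0, 172.0], [605.0, 306.0, 169.0], [606.0, 294.0, 167.0], [602.0, 326.0, 172.0], [602.0, 316.0, 165.0], [603.0, 304.0, 165.0], [602.0, 290.0, 169.0], [603.0, 278.0, 167.0], [599.0, 325.0, 167.0], [600.0, 316.0, 157.0], [600.0, 274.0, 169.0], [596.0, 332.0, 162.0], [597.0, 323.0, 152.0], [597.0, 268.0, 169.0], [593.0, 334.0, 167.0], [594.0, 270.0, 163.0], [589.0, 340.0, 167.0], [591.0, 266.0, 164.0], [586.0, 343.0, 165.0], [587.0, 262.0, 168.0], [583.0, 344.0, 171.0], [585.0, 259.0, 165.0], [580.0, 347.0, 164.0], [581.0, 253.0, 165.0]]
knob [[597.2, 215.0, 207.0], [596.8, 210.7, 212.0], [596.7, 207.2, 214.2], [597.0, 205.0, 211.1], [597.1, 202.0, 210.8], [597.7, 200.6, 204.4], [593.9, 217.2, 209.8], [593.7, 213.4, 212.8], [593.9, 211.0, 210.5], [593.9, 207.6, 212.1], [593.9, 204.7, 211.6], [594.3, 202.6, 207.9], [593.9, 198.4, 212.9], [594.4, 196.5, 208.3], [595.5, 196.7, 194.8], [590.4, 215.7, 215.2], [590.7, 213.4, 212.6], [591.0, 211.2, 209.4], 
[... 3180 characters left out ...]
7, 213.8], [581.8, 207.3, 211.6], [581.9, 204.5, 210.8], [581.7, 200.7, 214.0], [582.1, 198.7, 209.8], [582.2, 196.0, 208.7], [582.6, 194.1, 204.1], [583.2, 192.9, 196.1], [578.9, 217.1, 207.9], [578.7, 213.0, 212.3], [578.7, 210.0, 212.3], [578.9, 207.6, 209.9], [578.9, 204.5, 210.3], [578.9, 201.1, 212.1], [578.9, 198.1, 212.0], [578.9, 194.9, 212.9], [579.8, 194.9, 200.0], [576.1, 217.7, 205.0], [575.9, 213.7, 208.9], [575.8, 210.2, 211.2], [575.8, 207.0, 211.8], [576.1, 205.1, 207.2], [576.0, 201.7, 209.1], [576.2, 199.2, 207.1], [576.4, 196.5, 205.6], [573.2, 211.7, 204.7], [573.0, 207.8, 208.2], [572.9, 204.4, 209.7], [573.1, 201.7, 208.5], [573.2, 199.0, 207.1], [574.3, 199.7, 191.6]]
```

View pics/t11c.png

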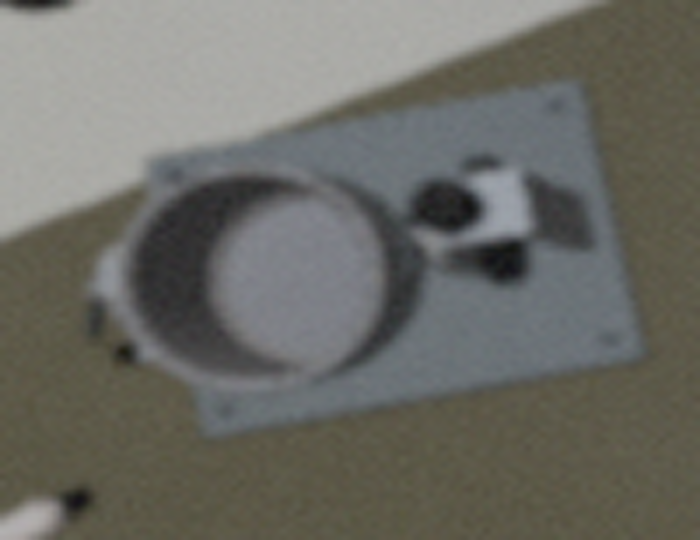

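```bash
cat >> h.py <<'E'
D=np.array([549.5,300.5])
E
python3 - <<'E'
from h import *
p0,R0=cur(); print(R0.inv().apply([0,0,230]).round(1))
E
```

```text
[  70.9    0.  -218.8]
```

arm_command([
  [[0, 0, 0], [0.0015, 0, -0.0048], 255],
  [[0, 0, 0], [0.0062, 0, -0.019], 255],
  [[0, 0, 0], [0.0138, 0, -0.0427], 255],
  [[0, 0, 0], [0.0231, 0, -0.0712], 255],
  [[0, 0, 0], [0.0324, 0, -0.1], 255],
  [[0, 0, 0], [0.0416, 0, -0.1285], 255],
  [[0, 0, 0], [0.0509, 0, -0.157], 255],
  [[0, 0, 0], [0.0586, 0, -0.181], 255],
])

```text
t: 11.4
eef_pos: [505.8, -289.6, 225.8]
tcp_rot: [-3.138, -0.315, -0.923]
ft_force: [-0.9, 0.6, -1.6]
opening: 0.166
```

arm_command([
  [[0, 0, 0], [0.006, 0, -0.02], 255],
  [[0, 0, 0], [0.01, 0, -0.032], 255],
  [[0, 0, 0], [0.0123, 0, -0.038], 255],
  [[0, 0, 0], [0.0123, 0, -0.038], 255],
])

```text
t: 11.8
eef_pos: [505.6, -289.8, 264.2]
tcp_rot: [-3.139, -0.316, -0.924]
ft_force: [-0.4, -0.6, -1.9]
opening: 0.164
```

```bash
cat >> h.py <<'E'
def noseT(back,z,yaw,a,lat=0):
    h=np.radians(yaw); e=np.array([np.cos(h),np.sin(h)]); n=np.array([-e[1],e[0]])
    q=D-back*e+lat*n; return scoopT([q[0],q[1],z],yaw,a,ref=(35,0,0))
E
python3 - <<'E'
from h import *
s=env.state();print(s['opening'],s['ft_force'],scoopnow(),s['joints'].round(2))
c=get_calibration('wrist'); p,d=read_camera('wrist'); cv2.imwrite('pics/w12.png',p)
yawT=28
pT,RT=noseT(25,285,yawT,18); print('goal',pT)
p0,R0=cur(); b0,y0,a0=scoopnow()
r0,t0=np.hypot(*p0[:2]),np.arctan2(p0[1],p0[0]); r1,t1=np.hypot(*pT[:2]),np.arctan2(pT[1],pT[0])
for f in [.02,.07,.14,.21,.28,.35,.42,.49,.56,.63,.70,.77,.84,.91,.97,1]:
    r=r0+f*(r1-r0);t=t0+f*(t1-t0);z=p0[2]+f*(pT[2]-p0[2]); R=toolR(y0+f*(yawT-y0),18); plan([r*np.cos(t),r*np.sin(t),z],R,p0,R0)
E
```

```text
0.1642020884186424 [-0.44745697 -0.64327521 -1.88492588] (array([ 558.73202674, -360.09342716,  250.58539054]), np.float64(-52.914174100120405), np.float64(18.078985983181305)) [-0.59  0.28  1.8  -0.15  0.77  2.  ]
goal [420.28118841 231.79313913 287.94513175]
turn [0.007, -0.0, -0.027] 1.6 deg  shift [-0.0062, -0.0101, -0.0025]
turn [0.029, -0.0, -0.094] 5.6 deg  shift [-0.0224, -0.0345, -0.0091]
turn [0.06, -0.0, -0.188] 11.3 deg  shift [-0.0469, -0.0668, -0.0188]
turn [0.09, -0.0, -0.282] 17.0 deg  shift [-0.0732, -0.0967, -0.0291]
turn [0.121, -0.001, -0.376] 22.6 deg  shift [-0.1012, -0.1241, -0.04]
turn [0.151, -0.001, -0.47] 28.3 deg  shift [-0.1307, -0.1488, -0.0514]
turn [0.182, -0.001, -0.564] 34.0 deg  shift [-0.1614, -0.1709, -0.0631]
turn [0.213, -0.001, -0.658] 39.6 deg  shift [-0.1932, -0.1903, -0.0753]
turn [0.243, -0.001, -0.752] 45.3 deg  shift [-0.2258, -0.2068, -0.0876]
turn [0.274, -0.001, -0.846] 50.9 deg  shift [-0.259, -0.2206, -0.1003]
turn [0.304, -0.001, -0.94] 56.6 deg  shift [-0.2927, -0.2315, -0.113]
turn [0.335, -0.001, -1.034] 62.3 deg  shift [-0.3265, -0.2396, -0.1258]
turn [0.365, -0.001, -1.128] 67.9 deg  shift [-0.3604, -0.2449, -0.1386]
turn [0.396, -0.001, -1.222] 73.6 deg  shift [-0.3941, -0.2475, -0.1514]
turn [0.422, -0.001, -1.303] 78.5 deg  shift [-0.4226, -0.2476, -0.1622]
turn [0.435, -0.001, -1.343] 80.9 deg  shift [-0.4367, -0.2469, -0.1676]
```

View pics/w12.png

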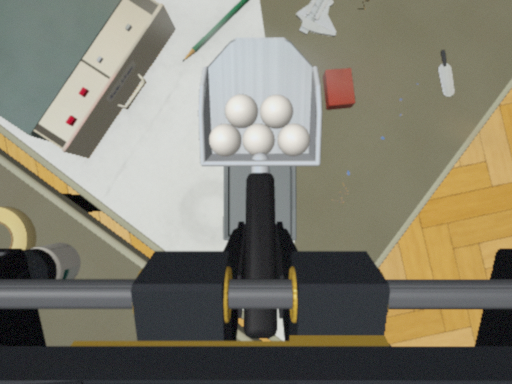

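arm_command([
  [[0.007, 0, -0.027], [-0.006, -0.01, -0.0025], 255],
  [[0.029, 0, -0.094], [-0.0224, -0.0345, -0.009], 255],
  [[0.06, 0, -0.188], [-0.047, -0.067, -0.0188], 255],
  [[0.09, 0, -0.282], [-0.073, -0.097, -0.029], 255],
  [[0.121, -0.001, -0.376], [-0.101, -0.124, -0.04], 255],
  [[0.151, -0.001, -0.47], [-0.131, -0.149, -0.0514], 255],
  [[0.175, -0.001, -0.545], [-0.155, -0.1665, -0.0605], 255],
  [[0.19, -0.001, -0.59], [-0.17, -0.176, -0.066], 255],
])

```text
t: 12.65
eef_pos: [535.3, -35.6, 272.8]
tcp_rot: [3.141, -0.312, -0.297]
ft_force: [0.9, -0.3, -1.4]
opening: 0.17
```

```bash
python3 - <<'E'
from h import *
s=env.state();print(s['opening'],s['ft_force'],scoopnow(),s['joints'].round(2))
yawT=28
pT,RT=noseT(25,285,yawT,18); print('goal',pT)
p0,R0=cur(); b0,y0,a0=scoopnow()
r0,t0=np.hypot(*p0[:2]),np.arctan2(p0[1],p0[0]); r1,t1=np.hypot(*pT[:2]),np.arctan2(pT[1],pT[0])
for f in [.05,.17,.30,.44,.58,.72,.84,.92,1]:
    r=r0+f*(r1-r0);t=t0+f*(t1-t0);z=p0[2]+f*(pT[2]-p0[2]); R=toolR(y0+f*(yawT-y0),18); plan([r*np.cos(t),r*np.sin(t),z],R,p0,R0)
E
```

```text
0.16974137304928488 [ 0.94887207 -0.33727581 -1.39126762] (array([619.51862716, -61.39553453, 258.85945301]), np.float64(-17.020813487865887), np.float64(17.88233155367154)) [-0.17  0.2   1.89 -0.06  0.75  1.74]
goal [420.28118841 231.79313913 287.94513175]
turn [0.013, 0.002, -0.037] 2.3 deg  shift [-0.0059, -0.0141, -0.0027]
turn [0.042, 0.002, -0.127] 7.7 deg  shift [-0.0215, -0.0469, -0.0097]
turn [0.074, 0.002, -0.224] 13.5 deg  shift [-0.0406, -0.0805, -0.018]
turn [0.108, 0.002, -0.329] 19.8 deg  shift [-0.0635, -0.1143, -0.0276]
turn [0.141, 0.002, -0.434] 26.1 deg  shift [-0.0886, -0.1455, -0.038]
turn [0.175, 0.002, -0.538] 32.4 deg  shift [-0.1157, -0.1739, -0.049]
turn [0.204, 0.002, -0.628] 37.8 deg  shift [-0.1402, -0.196, -0.0588]
turn [0.224, 0.002, -0.688] 41.4 deg  shift [-0.1572, -0.2095, -0.0656]
turn [0.243, 0.002, -0.748] 45.0 deg  shift [-0.1746, -0.2219, -0.0725]
```

arm_command([
  [[0.013, 0, -0.037], [-0.006, -0.014, -0.0027], 255],
  [[0.042, 0, -0.127], [-0.0215, -0.047, -0.0097], 255],
  [[0.074, 0, -0.224], [-0.0406, -0.0805, -0.018], 255],
  [[0.108, 0, -0.329], [-0.0635, -0.1143, -0.0276], 255],
  [[0.141, 0, -0.434], [-0.0886, -0.1455, -0.038], 255],
  [[0.175, 0, -0.538], [-0.1157, -0.174, -0.049], 255],
  [[0.204, 0, -0.628], [-0.14, -0.196, -0.0588], 255],
  [[0.224, 0, -0.688], [-0.157, -0.2095, -0.0656], 255],
])

```text
t: 13.45
eef_pos: [435.2, 213.9, 286.9]
tcp_rot: [-3.141, -0.312, 0.426]
ft_force: [-0.5, 0.0, -2.0]
opening: 0.166
```

```bash
python3 - <<'E'
from h import *
pT,RT=noseT(25,285,28,18); plan(pT,RT)
E
```

```text
turn [0.019, 0.002, -0.06] 3.6 deg  shift [-0.0056, -0.0224, -0.0029]
```

arm_command([
  [[0.01, 0, -0.035], [-0.003, -0.012, -0.0015], 255],
  [[0.019, 0, -0.06], [-0.0056, -0.0224, -0.003], 255],
  [[0.019, 0, -0.06], [-0.0056, -0.0224, -0.003], 255],
  [[0.019, 0, -0.06], [-0.0056, -0.0224, -0.003], 255],
])

```text
t: 13.85
eef_pos: [422.2, 229.8, 288.2]
tcp_rot: [3.141, -0.313, 0.482]
ft_force: [-0.4, -0.2, -2.2]
opening: 0.169
```

```bash
python3 - <<'E'
from h import *
s=env.state();print(s['opening'],s['ft_force'],scoopnow(),s['joints'].round(2))
c=get_calibration('wrist'); p,d=read_camera('wrist'); cv2.imwrite('pics/w13.png',p); np.savez('/tmp/w13.npz',d=d,T=c['world_from_camera'])
p,d=read_camera('side'); cv2.imwrite('pics/s13.png',cv2.resize(p[60:240,100:320],None,fx=3,fy=3))
E
```

```text
0.16904410606999623 [-0.39475132 -0.20697739 -2.21268292] (array([500.22831275, 270.57674723, 274.32037833]), np.float64(27.617644719486442), np.float64(17.931696820443474)) [0.34 0.09 1.98 0.06 0.76 1.39]
```

View pics/w13.png

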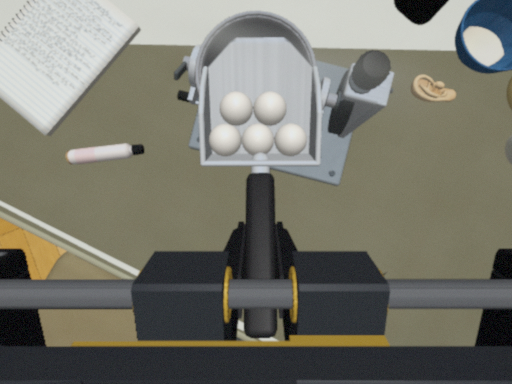

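View pics/s13.png

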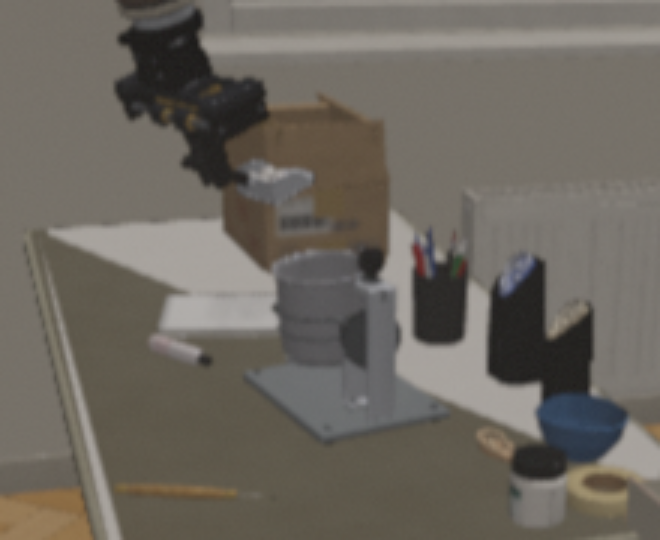

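```bash
python3 - <<'E'
from h import *
p0,R0=cur()
for z,a in [(285,18),(280,18),(262,18),(240,18),(218,18),(205,18),(200,18)]:
    p,R=noseT(25,z,28,a); plan(p,R,p0,R0)
print()
p0,R0=noseT(25,200,28,18)
for z,a in [(192,12),(184,5),(176,-3),(172,-11),(171,-19),(170,-27),(169,-35),(168,-43)]:
    p,R=noseT(25,z,28,a); plan(p,R,p0,R0)
print()
p0,R0=noseT(25,168,28,-43)
for z,a in [(168,-50),(168,-57),(168,-60)]:
    p,R=noseT(25,z,28,a); plan(p,R,p0,R0)
E
```

```text
turn [0.003, 0.001, -0.007] 0.4 deg  shift [-0.0008, -0.0029, -0.0]
turn [0.003, 0.001, -0.007] 0.4 deg  shift [-0.0024, -0.0029, 0.0047]
turn [0.003, 0.001, -0.007] 0.4 deg  shift [-0.0079, -0.0029, 0.0218]
turn [0.003, 0.001, -0.007] 0.4 deg  shift [-0.0147, -0.003, 0.0428]
turn [0.003, 0.001, -0.007] 0.4 deg  shift [-0.0214, -0.003, 0.0637]
turn [0.003, 0.001, -0.007] 0.4 deg  shift [-0.0254, -0.003, 0.0761]
turn [0.003, 0.001, -0.007] 0.4 deg  shift [-0.027, -0.003, 0.0808]

turn [0.0, -0.105, 0.0] 6.0 deg  shift [0.0024, -0.0, -0.0041]
turn [0.0, -0.227, -0.0] 13.0 deg  shift [0.0071, -0.0, -0.0095]
turn [-0.0, -0.367, 0.0] 21.0 deg  shift [0.0146, -0.0, -0.0155]
turn [0.0, -0.506, 0.0] 29.0 deg  shift [0.0252, -0.0, -0.0238]
turn [0.0, -0.646, -0.0] 37.0 deg  shift [0.0383, -0.0, -0.0332]
turn [0.0, -0.785, -0.0] 45.0 deg  shift [0.0528, -0.0, -0.0406]
turn [-0.0, -0.925, 0.0] 53.0 deg  shift [0.0682, -0.0, -0.0459]
turn [0.0, -1.065, -0.0] 61.0 deg  shift [0.0843, -0.0, -0.0489]

turn [0.0, -0.122, 0.0] 7.0 deg  shift [0.0058, 0.0, -0.0137]
turn [0.0, -0.244, 0.0] 14.0 deg  shift [0.0132, 0.0, -0.0265]
turn [0.0, -0.297, 0.0] 17.0 deg  shift [0.0168, -0.0, -0.0317]
```

arm_command([
  [[0.003, 0, -0.007], [-0.0024, -0.003, 0.0047], 255],
  [[0.003, 0, -0.007], [-0.008, -0.003, 0.0218], 255],
  [[0.003, 0, -0.007], [-0.0147, -0.003, 0.0428], 255],
  [[0.003, 0, -0.007], [-0.0214, -0.003, 0.0637], 255],
  [[0.003, 0, -0.007], [-0.0254, -0.003, 0.0761], 255],
  [[0.003, 0, -0.007], [-0.027, -0.003, 0.081], 255],
  [[0.003, 0, -0.007], [-0.027, -0.003, 0.081], 255],
])

```text
t: 14.65
eef_pos: [419.8, 232.1, 202.3]
tcp_rot: [-3.141, -0.312, 0.49]
ft_force: [1.0, -0.7, -1.2]
opening: 0.165
```

arm_command([
  [[0, -0.105, 0], [0.0024, 0, -0.0041], 255],
  [[0, -0.227, 0], [0.0071, 0, -0.0095], 255],
  [[0, -0.367, 0], [0.0146, 0, -0.0155], 255],
  [[0, -0.506, 0], [0.0252, 0, -0.0238], 255],
  [[0, -0.646, 0], [0.0383, 0, -0.0332], 255],
  [[0, -0.785, 0], [0.0528, 0, -0.0406], 255],
  [[0, -0.925, 0], [0.0682, 0, -0.0459], 255],
  [[0, -1.065, 0], [0.0843, 0, -0.0489], 255],
])

```text
t: 15.45
eef_pos: [478.4, 263.5, 277.4]
tcp_rot: [3.141, 0.754, 0.49]
ft_force: [1.6, -0.4, -1.5]
opening: 0.167
```

```bash
python3 - <<'E'
from h import *
s=env.state();print(s['opening'],s['ft_force'],scoopnow(),s['joints'].round(2))
p,R=noseT(25,168,28,-58); plan(p,R)
c=get_calibration('wrist'); p,d=read_camera('wrist'); cv2.imwrite('pics/w14.png',p)
p,d=read_camera('side'); cv2.imwrite('pics/s14.png',cv2.resize(p[60:240,100:320],None,fx=3,fy=3))
E
```

```text
0.16680918411399207 [ 1.61378258 -0.37410685 -1.53417844] (array([505.23370807, 277.79674297, 193.56132207]), np.float64(28.050322058087783), np.float64(-43.18661889962307)) [ 0.41  0.66  1.27 -0.06  1.96  1.49]
turn [0.001, -0.259, 0.0] 14.8 deg  shift [0.0146, 0.0008, -0.0262]
```

View pics/w14.png

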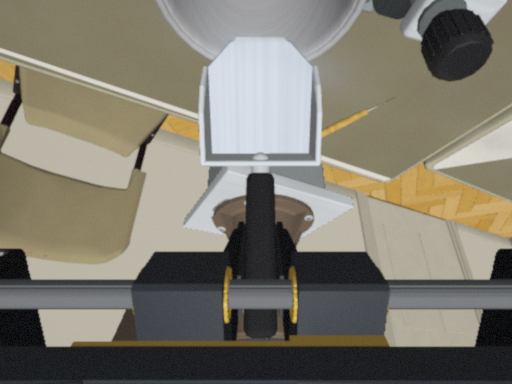

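View pics/s14.png

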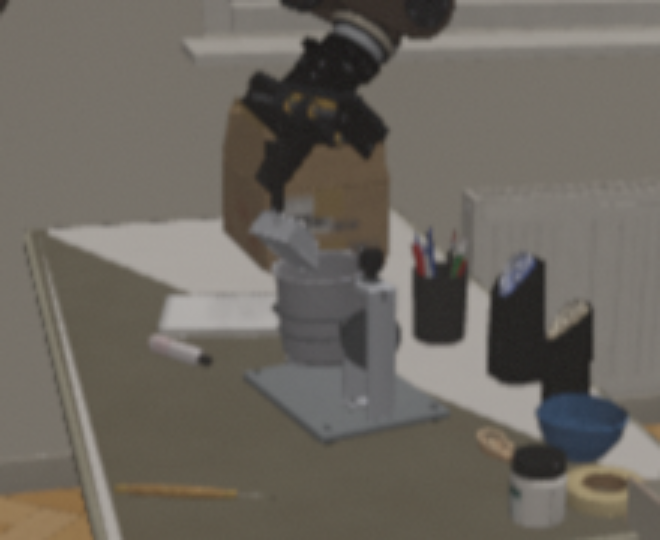

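```bash
python3 - <<'E'
from h import *
p,d=read_camera('top'); cv2.imwrite('pics/t15.png',cv2.resize(p[120:280,90:290],None,fx=4,fy=3.6,interpolation=cv2.INTER_CUBIC))
E
```

```text
(no output)
```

View pics/t15.png

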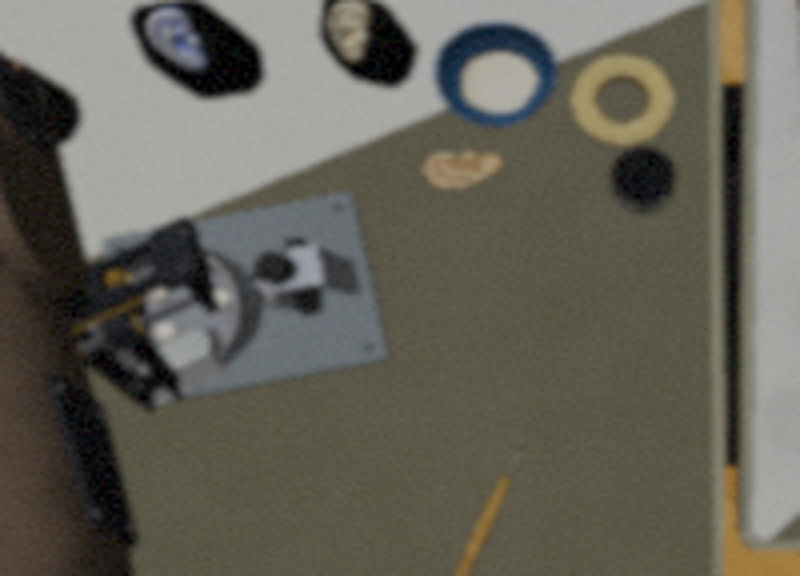

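```bash
python3 - <<'E'
from h import *
p0,R0=cur()
for b,z,a in [(27,185,-43),(30,215,-38),(33,240,-30),(36,260,-22),(40,270,-14),(40,270,-6),(40,270,0)]:
    p,R=noseT(b,z,28,a); plan(p,R,p0,R0)
p0,R0=noseT(40,270,28,0); print(p0)
p1,R1=scoopT([571,-29,100],14.5,0);print(p1); plan(p1,R1,p0,R0); plan((p0+p1)/2+[40,0,40],toolR(21,0),p0,R0)
E
```

```text
turn [0.001, 0.002, 0.001] 0.2 deg  shift [-0.0152, 0.0006, -0.0117]
turn [0.001, 0.09, 0.001] 5.1 deg  shift [-0.041, 0.0006, -0.0214]
turn [0.001, 0.229, 0.001] 13.1 deg  shift [-0.0633, 0.0006, -0.0209]
turn [0.001, 0.369, 0.001] 21.1 deg  shift [-0.0798, 0.0006, -0.0165]
turn [0.001, 0.509, 0.001] 29.1 deg  shift [-0.0879, 0.0005, -0.0042]
turn [0.001, 0.648, 0.001] 37.1 deg  shift [-0.0838, 0.0005, 0.0122]
turn [0.001, 0.753, 0.002] 43.1 deg  shift [-0.0793, 0.0005, 0.0241]
[413.0845969  227.96664355 310.3       ]
[494.03226259 -48.90521032 140.3       ]
turn [0.0, 0.0, 0.236] 13.5 deg  shift [-0.0585, 0.2825, 0.17]
turn [0.0, 0.0, 0.122] 7.0 deg  shift [0.0061, 0.16, 0.045]
```

arm_command([
  [[0, 0, 0], [-0.0152, 0, -0.0117], 255],
  [[0, 0.09, 0], [-0.041, 0, -0.0214], 255],
  [[0, 0.229, 0], [-0.0633, 0, -0.021], 255],
  [[0, 0.369, 0], [-0.08, 0, -0.0165], 255],
  [[0, 0.509, 0], [-0.088, 0, -0.0042], 255],
  [[0, 0.648, 0], [-0.0838, 0, 0.0122], 255],
  [[0, 0.753, 0], [-0.0793, 0, 0.0241], 255],
  [[0, 0.753, 0], [-0.0793, 0, 0.0241], 255],
])

```text
t: 16.4
eef_pos: [408.7, 226.7, 313.2]
tcp_rot: [3.141, -0.008, 0.49]
ft_force: [-0.6, -0.4, -0.9]
opening: 0.164
```

```bash
python3 - <<'E'
from h import *
s=env.state();print(s['opening'],s['ft_force'],scoopnow(),s['joints'].round(2))
p,d=read_camera('top'); cv2.imwrite('pics/t16.png',cv2.resize(p[150:250,90:200],None,fx=6,fy=6,interpolation=cv2.INTER_CUBIC))
p1,R1=scoopT([571,-29,100],14.5,0);plan(p1,R1);p0,R0=cur(); plan((p0+p1)/2+[40,0,60],toolR(21,0),p0,R0)
E
```

```text
0.16440875397222068 [-0.59258319 -0.378354   -0.92436479] (array([479.12935591, 264.30846659, 273.517936  ]), np.float64(28.0774481118836), np.float64(0.43208779884337434)) [0.36 0.16 1.79 0.   1.19 1.45]
turn [-0.0, -0.005, 0.237] 13.6 deg  shift [-0.0567, 0.2831, 0.1733]
turn [0.0, -0.005, 0.123] 7.1 deg  shift [0.0072, 0.1604, 0.0268]
```

View pics/t16.png

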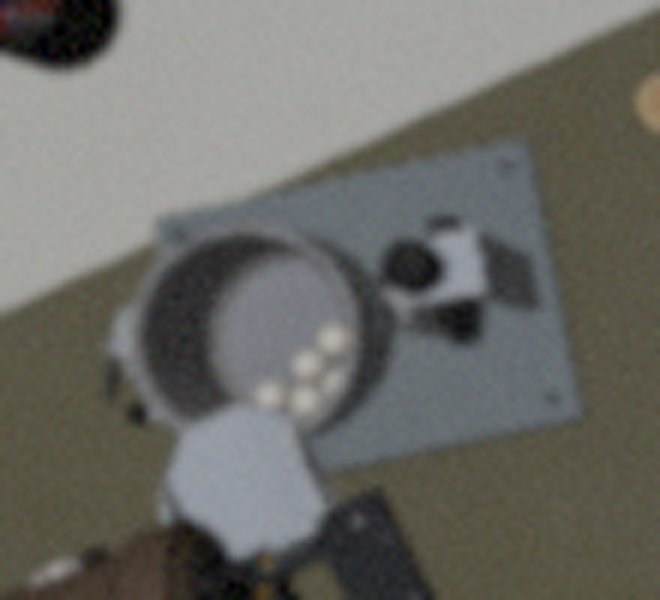

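arm_command([
  [[0, 0, 0.03], [0.001, 0.03, 0.005], 255],
  [[0, 0, 0.06], [0.003, 0.07, 0.01], 255],
  [[0, 0, 0.09], [0.005, 0.115, 0.018], 255],
  [[0, -0.005, 0.123], [0.007, 0.16, 0.027], 255],
  [[0, -0.005, 0.15], [-0.009, 0.195, 0.06], 255],
  [[0, -0.005, 0.18], [-0.025, 0.23, 0.1], 255],
  [[0, -0.005, 0.21], [-0.043, 0.26, 0.14], 255],
  [[0, -0.005, 0.237], [-0.0567, 0.283, 0.173], 255],
])

```text
t: 17.25
eef_pos: [496.2, -48.9, 139.8]
tcp_rot: [3.14, 0.003, 0.252]
ft_force: [1.0, 0.2, -1.9]
opening: 0.163
```

arm_command([
  [[0, 0, 0], [0, 0, 0], 255],
  [[0, 0, 0], [0, 0, 0], 255],
])

```text
t: 17.45
eef_pos: [495.9, -47.7, 140.3]
tcp_rot: [-3.141, 0.005, 0.252]
ft_force: [-0.2, 0.3, -0.3]
opening: 0.164
```

```bash
python3 - <<'E'
from h import *
s=env.state();print(s['opening'],s['ft_force'],scoopnow(),s['joints'].round(2))
for z in (15,3):
  p1,R1=scoopT([571,-29,z],14.5,0);plan(p1,R1)
c=get_calibration('wrist'); p,d=read_camera('wrist'); cv2.imwrite('pics/w17.png',p)
p,d=read_camera('side'); cv2.imwrite('pics/s17.png',cv2.resize(p[60:240,100:320],None,fx=3,fy=3))
E
```

```text
0.16372979685145153 [-0.20832973  0.33344818 -0.31424601] (array([572.72506052, -27.92037485,  99.664634  ]), np.float64(14.437352125973417), np.float64(-0.2732014901959999)) [-0.23  0.41  1.95 -0.    0.79  1.09]
turn [-0.0, 0.005, -0.001] 0.3 deg  shift [-0.0017, 0.0007, 0.0851]
turn [-0.0, 0.005, -0.001] 0.3 deg  shift [-0.0017, 0.0007, 0.0971]
```

View pics/s17.png

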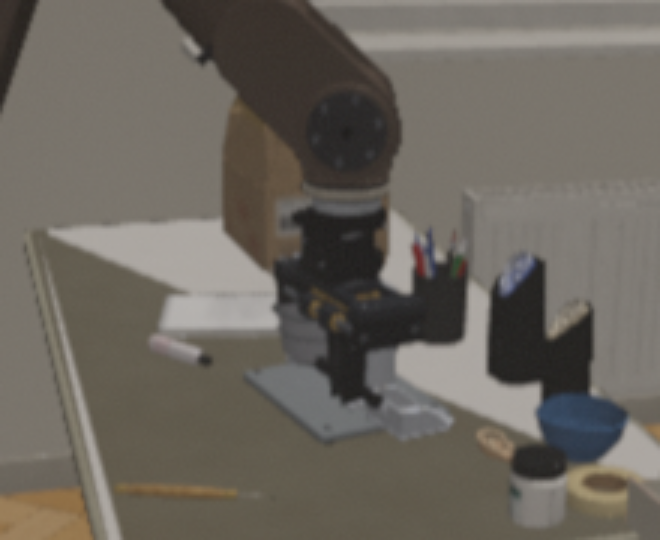

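View pics/w17.png

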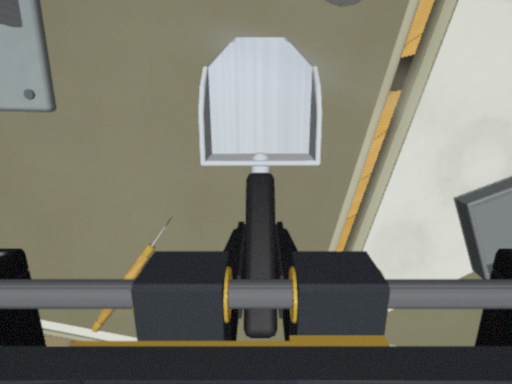

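arm_command([
  [[0, 0.005, 0], [-0.001, 0, 0.02], 255],
  [[0, 0.005, 0], [-0.0017, 0, 0.05], 255],
  [[0, 0.005, 0], [-0.0017, 0, 0.075], 255],
  [[0, 0.005, 0], [-0.0017, 0, 0.09], 255],
  [[0, 0.005, 0], [-0.0017, 0, 0.096], 255],
  [[0, 0.005, 0], [-0.0017, 0, 0.099], 255],
  [[0, 0.005, 0], [-0.0017, 0, 0.0998], 255],
  [[0, 0.005, 0], [-0.0017, 0, 0.0998], 255],
])

```text
t: 18.35
eef_pos: [493.7, -47.6, 41.3]
tcp_rot: [3.141, -0.002, 0.254]
ft_force: [0.2, -0.4, -1.3]
opening: 0.168
```

```bash
python3 - <<'E'
from h import *
s=env.state();print(s['opening'],s['ft_force'],s['moment'],scoopnow())
E
```

```text
0.1681374884583991 [ 0.17965132 -0.41134677 -1.33855416] [-0.04111579  0.24189035  0.01235597] (array([570.72858849, -27.60878347,   1.21081478]), np.float64(14.540359856894632), np.float64(0.1361812461107028))
```

Nearly on the table; lower 1 mm more, then open.

arm_command([
  [[0, 0, 0], [0, 0, 0.0005], 255],
  [[0, 0, 0], [0, 0, 0.001], 255],
  [[0, 0, 0], [0, 0, 0.001], 255],
  [[0, 0, 0], [0, 0, 0.001], 255],
])

```text
t: 18.75
eef_pos: [493.4, -47.8, 40.1]
tcp_rot: [3.141, -0.002, 0.253]
ft_force: [-1.4, -0.0, 5.4]
opening: 0.164
```

arm_command([
  [[0, 0, 0], [0, 0, 0], 0],
  [[0, 0, 0], [0, 0, 0], 0],
  [[0, 0, 0], [0, 0, 0], 0],
  [[0, 0, 0], [0, 0, 0], 0],
  [[0, 0, 0], [0, 0, 0], 0],
  [[0, 0, 0], [0, 0, 0], 0],
  [[0, 0, 0], [0, 0, 0], 0],
  [[0, 0, 0], [0, 0, 0], 0],
])

```text
t: 19.55
eef_pos: [493.2, -47.7, 39.5]
tcp_rot: [3.141, -0.001, 0.253]
ft_force: [0.5, -0.4, 0.5]
opening: 0.781
```

```bash
python3 - <<'E'
from h import *
s=env.state();print(s['t'],s['opening'],s['ft_force'],s['moment'],scoopnow())
c=get_calibration('wrist'); p,d=read_camera('wrist'); cv2.imwrite('pics/w18.png',p)
p,d=read_camera('side'); cv2.imwrite('pics/s18.png',cv2.resize(p[130:250,120:320],None,fx=4,fy=4,interpolation=cv2.INTER_CUBIC))
E
```

```text
19.55 0.7807533893652897 [ 0.5237026  -0.41435759  0.50383845] [-0.0358207   0.17165967  0.03386208] (array([570.15505592, -27.74434291,  -0.7608818 ]), np.float64(14.518905768767988), np.float64(0.057777088936664965))
```

View pics/w18.png

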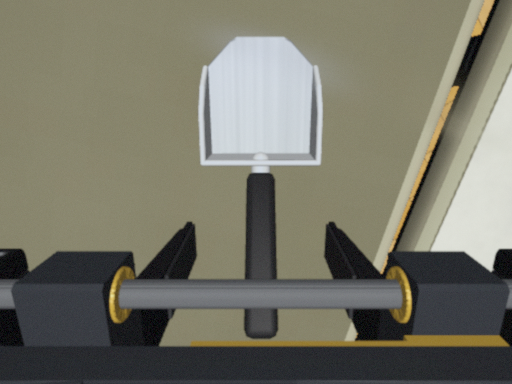

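View pics/s18.png

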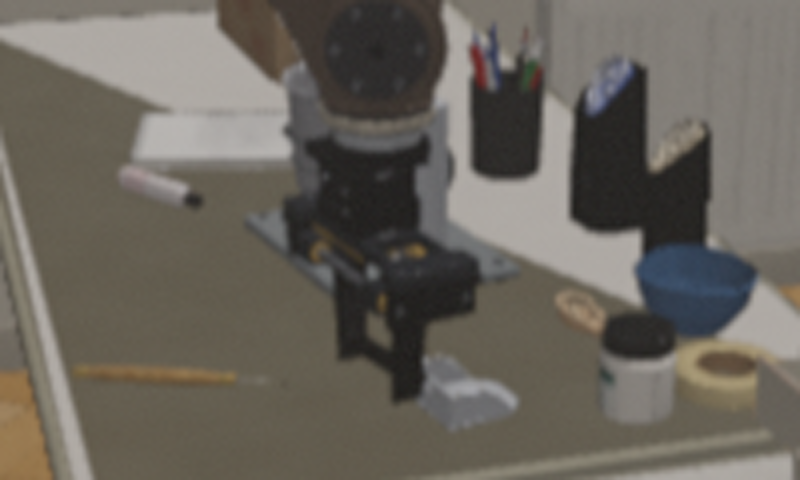

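arm_command([
  [[0, 0, 0], [0, 0, -0.01], 0],
  [[0, 0, 0], [0, 0, -0.03], 0],
  [[0, 0, 0], [0, 0, -0.07], 0],
  [[0, 0, 0], [0, 0, -0.12], 0],
  [[0, 0, 0], [0, 0, -0.17], 0],
  [[0, 0, 0], [0, 0, -0.22], 0],
  [[0, 0, 0], [0, 0, -0.25], 0],
  [[0, 0, 0], [0, 0, -0.26], 0],
])

```text
t: 20.45
eef_pos: [493.3, -47.7, 303.5]
tcp_rot: [3.139, -0.006, 0.253]
ft_force: [0.6, -0.2, 0.1]
opening: 1.001
```

```bash
python3 - <<'E'
from h import *
s=env.state();print(s['t'],s['opening'],s['joints'].round(2))
plan([570,195,290],toolR(103,0)); plan([540,80,300],toolR(60,0))
c=get_calibration('wrist'); p,d=read_camera('wrist'); cv2.imwrite('pics/w19.png',p)
E
```

```text
20.45 1.001476616007963 [-0.23  0.21  1.74  0.    1.18  1.09]
turn [0.007, -0.003, -1.544] 88.5 deg  shift [0.1351, -0.2158, 0.0137]
turn [0.005, -0.005, -0.794] 45.5 deg  shift [0.0773, -0.1119, 0.0036]
```

View pics/w19.png

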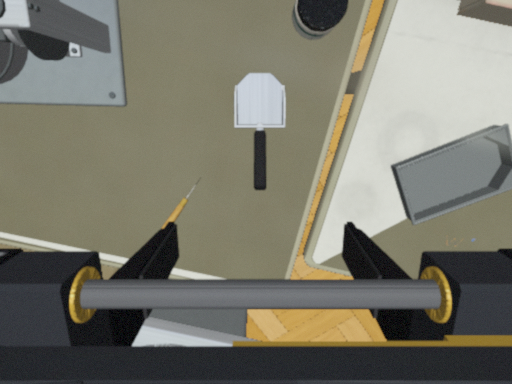

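arm_command([
  [[0, 0, -0.1], [0.01, -0.015, 0], 0],
  [[0, 0, -0.25], [0.025, -0.035, 0], 0],
  [[0, 0, -0.4], [0.04, -0.056, 0], 0],
  [[0, 0, -0.54], [0.053, -0.076, 0], 0],
  [[0, 0, -0.68], [0.066, -0.096, 0], 0],
  [[0, 0, -0.82], [0.08, -0.116, 0], 0],
  [[0, 0, -0.96], [0.092, -0.14, 0], 0],
  [[0, 0, -1.1], [0.105, -0.16, 0], 0],
])

```text
t: 21.3
eef_pos: [553.9, 134.7, 297.9]
tcp_rot: [-3.14, 0.001, 1.359]
ft_force: [0.2, -0.1, -1.5]
opening: 0.997
```

```bash
python3 - <<'E'
from h import *
print(cur()[0])
plan([585,206,300],toolR(103,0))
E
```

```text
[553.92213666 134.67080166 297.85685014]
turn [-0.002, 0.0, -0.438] 25.1 deg  shift [0.0763, 0.0154, -0.0022]
```

arm_command([
  [[0, 0, -0.12], [0.02, 0.004, 0], 0],
  [[0, 0, -0.26], [0.045, 0.01, 0], 0],
  [[0, 0, -0.4], [0.07, 0.014, -0.002], 0],
  [[0, 0, -0.438], [0.0763, 0.0154, -0.002], 0],
  [[0, 0, -0.438], [0.0763, 0.0154, -0.002], 0],
  [[0, 0, -0.438], [0.0763, 0.0154, -0.002], 0],
])

```text
t: 21.9
eef_pos: [585.4, 204.0, 300.8]
tcp_rot: [-3.141, 0.0, 1.789]
ft_force: [-0.2, -0.3, -0.2]
opening: 0.999
```

```bash
python3 - <<'E'
from h import *
print(cur()[0],env.state()['tcp_rot'])
c=get_calibration('wrist'); p,d=read_camera('wrist'); cv2.imwrite('pics/w20.png',p); np.savez('/tmp/w20.npz',d=d,T=c['world_from_camera'])
E
```

```text
[585.44801899 204.01444024 300.75975354] [-3.14113163e+00  4.77381437e-04  1.78855865e+00]
```

View pics/w20.png

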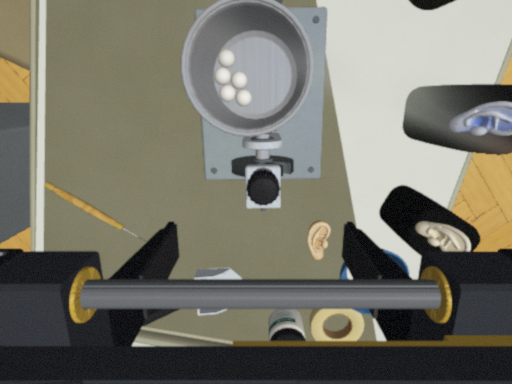

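```bash
python3 - <<'E'
from h import *
w=np.load('/tmp/w20.npz'); c=get_calibration('wrist'); c['world_from_camera']=w['T']; d=w['d']
im=cv2.imread('pics/w20.png'); cv2.imwrite('pics/w20c.png',cv2.resize(im[120:220,200:330],None,fx=6,fy=6,interpolation=cv2.INTER_CUBIC))
v,u=np.mgrid[160:215,235:295]; P=np.array([unproj('wrist',a,b,depth=float(d[b,a]),c=c) for a,b in zip(u.ravel(),v.ravel())])
m=(P[:,2]>207)&(P[:,2]<218); Q=P[m]; print(m.sum(),Q.mean(0),Q.min(0),Q.max(0)); print(u.ravel()[m].min(),u.ravel()[m].max(),v.ravel()[m].min(),v.ravel()[m].max())
print(unproj('wrist',263,187,z=212,c=c))
E
```

```text
Traceback (most recent call last):
  File "h.py", line 6, in unproj
    c0,f=cam(n); c=c or c0
         ~~~^^^
  File "h.py", line 4, in cam
    c=get_calibration(n); f=192/np.tan(np.radians(c['vfov'])/2); return c,f
ValueError: time passes only in moves, steps and waits
```

View pics/w20c.png

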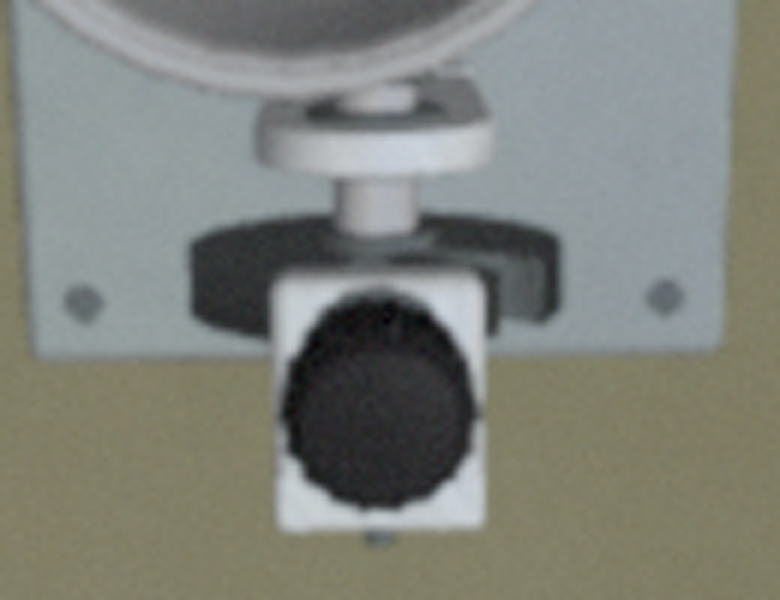

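```bash
python3 - <<'E'
from h import *
w=np.load('/tmp/w20.npz'); c=get_calibration('wrist'); f=192/np.tan(np.radians(c['vfov'])/2); T=w['T']; d=w['d']
v,u=np.mgrid[0:384,0:512]; P=np.stack([(u-c['cx'])/f*d,(v-c['cy'])/f*d,d],-1)@T[:3,:3].T+T[:3,3]
S=P[160:215,235:295].reshape(-1,3); Q=S[(S[:,2]>207)&(S[:,2]<218)]; print(len(Q),Q.mean(0),Q.min(0),Q.max(0))
c['world_from_camera']=T; print(unproj('wrist',263.3,189.7,z=212,c=c))
m=(P[...,2]>160)&(P[...,2]<172); m[150:]=0; q=P[m]; (x,y),r=cv2.minEnclosingCircle(q[:,:2].astype(np.float32)); print('drum',x,y,r)
S=P[:110,180:315].reshape(-1,3); 
p0,R0=cur(); print(p0)
K=Q.mean(0)[:2]
plan([K[0],K[1],240],toolR(103,0)); plan([K[0],K[1],184],toolR(103,0))
E
```

```text
812 [586.97645865 210.18725796 212.38652943] [573.54264245 194.89358871 207.62693309] [601.41915191 223.22429808 215.12629027]
[587.24449261 209.19205975 212.        ]
drum 551.1591186523438 303.24456787109375 59.62883758544922
[585.51804123 203.83317305 301.11061014]
turn [0.0, 0.0, -0.009] 0.5 deg  shift [0.0059, 0.0028, 0.0611]
turn [0.0, 0.0, -0.009] 0.5 deg  shift [0.0059, 0.0028, 0.1171]
```

arm_command([
  [[0, 0, -0.009], [0.005, 0.002, 0.03], 0],
  [[0, 0, -0.009], [0.005, 0.0022, 0.06], 0],
  [[0, 0, -0.009], [0.005, 0.0022, 0.085], 0],
  [[0, 0, -0.009], [0.005, 0.0022, 0.105], 0],
  [[0, 0, -0.009], [0.005, 0.0022, 0.115], 0],
  [[0, 0, -0.009], [0.005, 0.0022, 0.117], 0],
  [[0, 0, -0.009], [0.005, 0.0022, 0.117], 0],
])

```text
t: 22.65
eef_pos: [587.3, 209.8, 185.2]
tcp_rot: [3.14, 0.0, 1.799]
ft_force: [-0.1, 0.0, 0.3]
opening: 1.003
```

```bash
python3 - <<'E'
from h import *
s=env.state(); print(s['t'],s['eef_pos'],s['ft_force'])
c=get_calibration('wrist'); p,d=read_camera('wrist'); cv2.imwrite('pics/w21.png',p)
p,d=read_camera('side'); cv2.imwrite('pics/s21.png',cv2.resize(p[110:220,130:280],None,fx=5,fy=5,interpolation=cv2.INTER_CUBIC))
E
```

```text
22.65 [587.32151075 209.75374519 185.17034222] [-0.06217843  0.0105757   0.29721313]
```

View pics/w21.png

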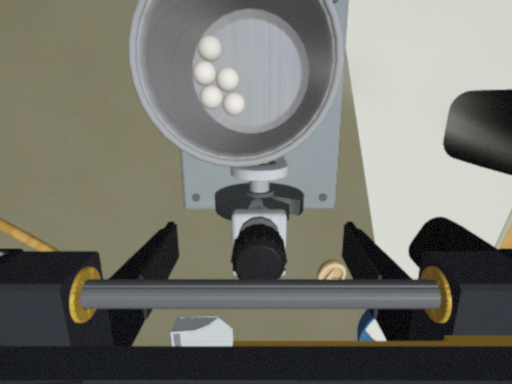

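View pics/s21.png

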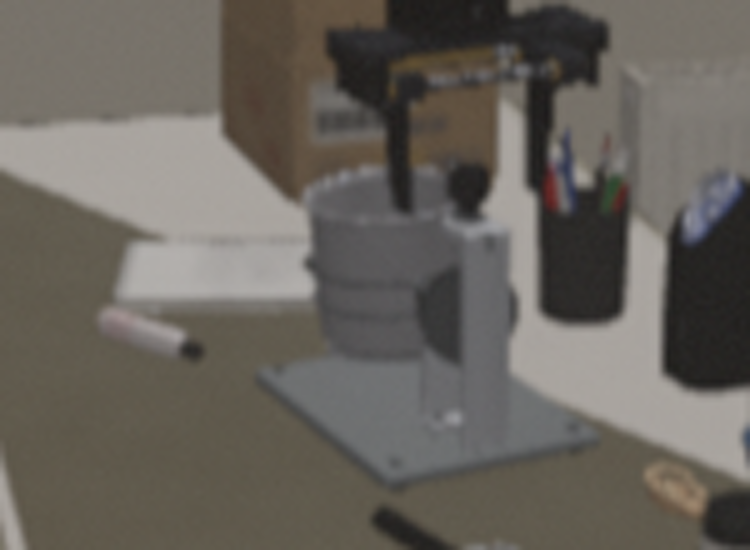

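```bash
python3 - <<'E'
from h import *
p,R=cur()
print(proj('wrist',[p[0],p[1],212]),proj('wrist',[p[0],p[1],198]))
im=cv2.imread('pics/w21.png'); cv2.imwrite('pics/w21c.png',cv2.resize(im[190:300,190:330],None,fx=5,fy=5,interpolation=cv2.INTER_CUBIC))
E
```

```text
(np.float64(259.88479908263946), np.float64(261.87468467005294), np.float64(161.4225428021095)) (np.float64(259.81625154641495), np.float64(249.23162577759797), np.float64(174.86400138629844))
```

View pics/w21c.png

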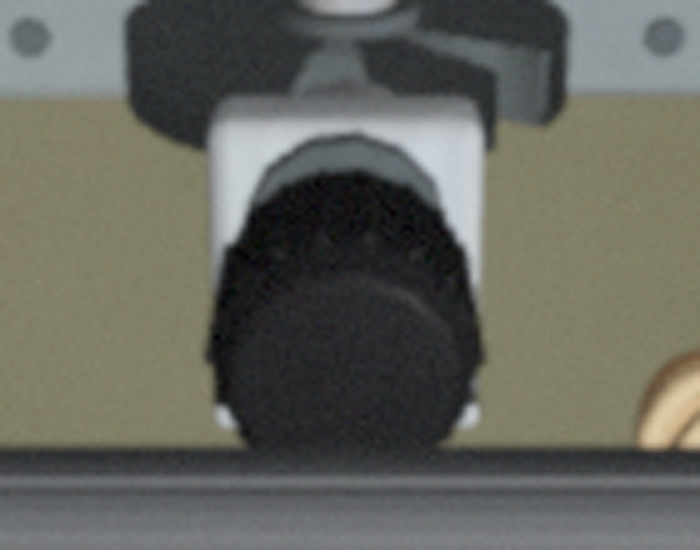

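arm_command([
  [[0, 0, 0], [0, 0, 0], 255],
  [[0, 0, 0], [0, 0, 0], 255],
  [[0, 0, 0], [0, 0, 0], 255],
  [[0, 0, 0], [0, 0, 0], 255],
  [[0, 0, 0], [0, 0, 0], 255],
  [[0, 0, 0], [0, 0, 0], 255],
  [[0, 0, 0], [0, 0, 0], 255],
  [[0, 0, 0], [0, 0, 0], 255],
])

```text
t: 23.55
eef_pos: [587.1, 210.1, 184.6]
tcp_rot: [3.141, 0.0, 1.8]
ft_force: [0.7, -0.1, 0.2]
opening: 0.385
```

arm_command([
  [[0, 0, 0], [0, 0, 0], 255],
  [[0, 0, 0], [0, 0, 0], 255],
  [[0, 0, 0], [0, 0, 0], 255],
  [[0, 0, 0], [0, 0, 0], 255],
])

```text
t: 23.95
eef_pos: [586.5, 209.9, 184.5]
tcp_rot: [-3.141, 0.0, 1.8]
ft_force: [-4.2, -1.5, 2.3]
opening: 0.282
```

```bash
python3 - <<'E'
from h import *
s=env.state(); print(s['t'],s['eef_pos'],s['ft_force'],s['moment'],s['opening'])
E
```

```text
23.95 [586.50329285 209.93064167 184.49191362] [-4.24943439 -1.50537002  2.27557764] [-0.3919964   1.00028728 -0.01475264] 0.28228575269713885
```

arm_command([
  [[0, 0, 0], [0, 0, -0.002], 255],
  [[0, 0, 0], [0, 0, -0.004], 255],
  [[0, 0, 0], [0, 0, -0.006], 255],
  [[0, 0, 0], [0, 0, -0.008], 255],
  [[0, 0, 0], [0, 0, -0.01], 255],
  [[0, 0, 0], [0, 0, -0.012], 255],
  [[0, 0, 0], [0, 0, -0.0135], 255],
  [[0, 0, 0], [0, 0, -0.0135], 255],
])

```text
t: 24.75
eef_pos: [586.5, 209.9, 197.8]
tcp_rot: [-3.141, 0.0, 1.8]
ft_force: [-6.1, -0.5, -9.2]
opening: 0.288
```

```bash
python3 - <<'E'
from h import *
s=env.state(); print(s['t'],s['eef_pos'],s['ft_force'],s['moment'],s['opening'])
E
```

```text
24.75 [586.50882137 209.93881369 197.79900872] [-6.14567428 -0.48118677 -9.16411326] [-0.25851709  0.88659596 -0.0492215 ] 0.28814430698846893
```

arm_command([
  [[0, 0, 0], [0, 0, 0], 255],
  [[0, 0, 0], [0, 0, 0], 255],
  [[0, 0, 0], [0, 0, 0], 255],
  [[0, 0, 0], [0, 0, 0], 255],
  [[0, 0, 0], [0, 0, 0], 255],
  [[0, 0, 0], [0, 0, 0], 255],
  [[0, 0, 0], [0, 0, 0], 255],
  [[0, 0, 0], [0, 0, 0], 255],
])

```text
t: 25.55
eef_pos: [586.5, 209.9, 197.6]
tcp_rot: [-3.141, 0.0, 1.8]
ft_force: [-5.3, -1.1, -8.3]
opening: 0.284
```

```bash
python3 - <<'E'
from h import *
s=env.state(); print(s['t'],s['eef_pos'],s['ft_force'],s['moment'],s['opening'])
c=get_calibration('wrist'); p,d=read_camera('wrist'); cv2.imwrite('pics/w22.png',p); np.savez('/tmp/w22.npz',d=d,T=c['world_from_camera'])
p,d=read_camera('side'); cv2.imwrite('pics/s22.png',cv2.resize(p[110:220,130:280],None,fx=5,fy=5,interpolation=cv2.INTER_CUBIC))
E
```

```text
25.55 [586.51916182 209.91878886 197.61432578] [-5.27743855 -1.13819352 -8.27140192] [-0.23321828  0.88682666 -0.00332738] 0.2844523483557619
```

View pics/w22.png

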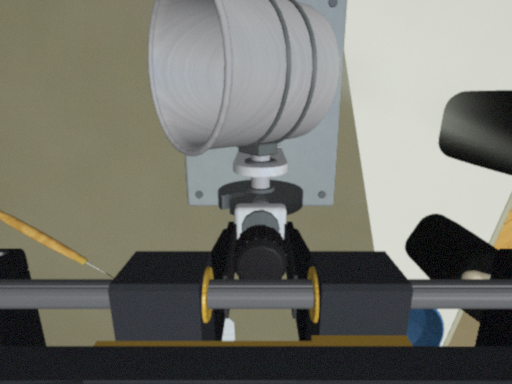

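View pics/s22.png

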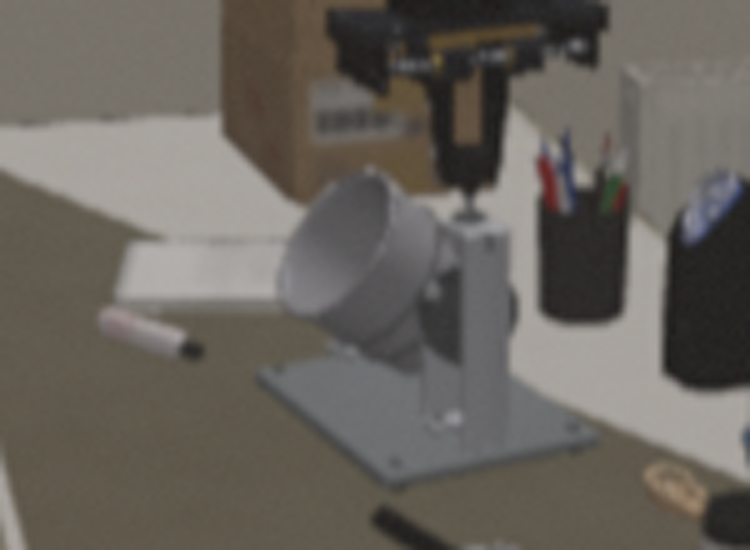

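arm_command([
  [[0, 0, 0], [0, 0, 0], 255],
  [[0, 0, 0], [0, 0, 0], 255],
  [[0, 0, 0], [0, 0, 0], 255],
  [[0, 0, 0], [0, 0, 0], 255],
  [[0, 0, 0], [0, 0, 0], 255],
  [[0, 0, 0], [0, 0, 0], 255],
  [[0, 0, 0], [0, 0, 0], 255],
  [[0, 0, 0], [0, 0, 0], 255],
])

```text
t: 26.45
eef_pos: [586.5, 209.9, 197.6]
tcp_rot: [-3.141, 0.0, 1.8]
ft_force: [-5.5, -1.3, -8.9]
opening: 0.283
```

arm_command([
  [[0, 0, 0], [0, 0, 0], 255],
  [[0, 0, 0], [0, 0, 0], 255],
  [[0, 0, 0], [0, 0, 0], 255],
  [[0, 0, 0], [0, 0, 0], 255],
  [[0, 0, 0], [0, 0, 0], 255],
  [[0, 0, 0], [0, 0, 0], 255],
  [[0, 0, 0], [0, 0, 0], 255],
  [[0, 0, 0], [0, 0, 0], 255],
])

```text
t: 27.25
eef_pos: [586.5, 209.9, 197.6]
tcp_rot: [-3.141, 0.0, 1.8]
ft_force: [-5.8, -1.5, -9.4]
opening: 0.282
```

```bash
python3 - <<'E'
from h import *
s=env.state(); print(s['t'],s['eef_pos'],s['ft_force'],s['moment'],s['opening'])
p,d=read_camera('side'); cv2.imwrite('pics/s23.png',cv2.resize(p[130:250,130:290],None,fx=4.8,fy=4.8,interpolation=cv2.INTER_CUBIC))
C=cloud('side',d); T=np.array([563,302]);
# knob height
m=(C[...,2]>195)&(C[...,2]<235)&(np.hypot(C[...,0]-586.5,C[...,1]-209)<22)
print(m.sum())
p,d=read_camera('top'); cv2.imwrite('pics/t23.png',cv2.resize(p[120:280,90:290],None,fx=4,fy=3.6,interpolation=cv2.INTER_CUBIC))
p,d=read_camera('wrist'); cv2.imwrite('pics/w23.png',p)
E
```

```text
27.25 [586.521397   209.94173308 197.61993939] [-5.76014281 -1.47935423 -9.40037578] [-0.30618222  0.80098722 -0.01763402] 0.2821087892942406
116
```

View pics/s23.png

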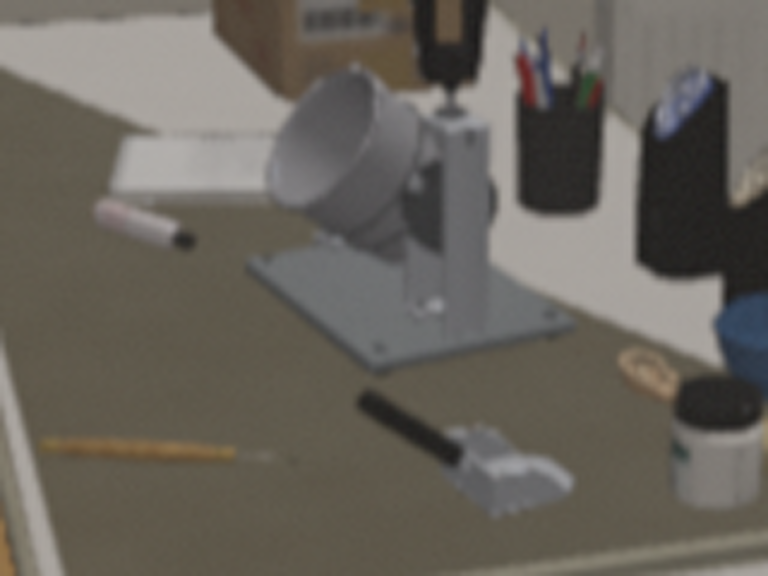

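View pics/t23.png

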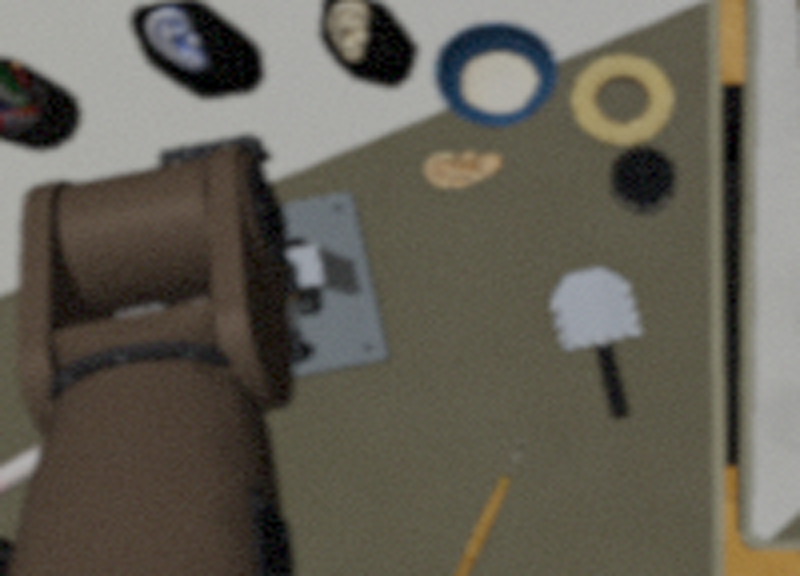

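View pics/w23.png

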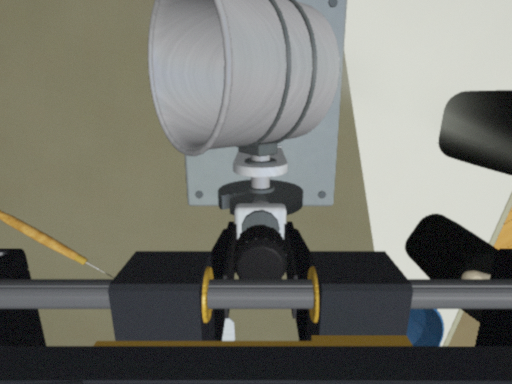

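```bash
python3 - <<'E'
from cell import env
print(env.job_done()); s=env.state(); print(s['t'],s['eef_pos'],s['ft_force'])
E
```

```text
the job is handed in; nothing more can be done
None
the job is handed in; nothing more can be done
```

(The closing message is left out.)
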